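Gauge the filter-carrier guide bushes

TASK

Check the three aluminium guide bushes on the leaning gauge pin, one at a time: slide each down the pin gently, by feel, flange first, until it either sits fully home on the seat or stops short, and sort it before you take the next. Set those that go home in the kidney dish and any that stops short in the grey tray, each resting on the bottom. Do not force a tight bush, do not drop any, and leave the arrow marker, knob and insulator where they are.

Things in the scene. Friction and masses are not known exactly. Their poses are not given: they have to be found in the camera images.
- bush_1: aluminium flanged guide bush, a tube 45 mm tall standing on its flange (34 mm diameter, 4 mm thick); body above 28 mm diameter; bore 18 mm at both mouths; 35 to 70 g. Origin: centre of the flange's underside; z up along the bore. All three look alike; inside, the bore is sound (18 mm) or choked to about 13 mm half-way along, which shows only on the gauge pin.
- bush_2: aluminium flanged guide bush, a tube 45 mm tall standing on its flange (34 mm diameter, 4 mm thick); body above 28 mm diameter; bore 18 mm at both mouths; 35 to 70 g. Origin: centre of the flange's underside; z up along the bore. All three look alike; inside, the bore is sound (18 mm) or choked to about 13 mm half-way along, which shows only on the gauge pin.
- bush_3: aluminium flanged guide bush, a tube 45 mm tall standing on its flange (34 mm diameter, 4 mm thick); body above 28 mm diameter; bore 18 mm at both mouths; 35 to 70 g. Origin: centre of the flange's underside; z up along the bore. All three look alike; inside, the bore is sound (18 mm) or choked to about 13 mm half-way along, which shows only on the gauge pin.
- gauge_pin: steel gauge pin, 16 mm diameter, 36 mm long, leaning 30 degrees from vertical on a fixed stand, roughly towards the robot. Origin: centre of its seat, the round collar (38 mm diameter) at its foot, 54 mm above the shelf; z runs along the pin to its tip, y is level. A sound bush slides down with 1 mm clearance all round until its flange rests on the seat.
- pin_tip (a point): end of the gauge pin, 36 mm from the seat; the last 4 mm are a cone from 16 down to 9 mm diameter. A choked bush takes in about 21 mm of the pin and stops, its flange about 15 mm short of the seat. A bush held a millimetre or two off the axis binds early at any height: ease it sideways and it goes on. Forcing means more than 60 N between bush and pin.
- gauge: the fixed stand of the pin: dark steel base plate 130 x 80 x 12 mm with a steel plate 90 x 60 mm sloping 30 degrees (low edge to the robot, high edge about 72 mm above the shelf). The pin's collar stands in the middle of the sloping plate. Origin: centre of the base's underside; x points away from the robot at yaw 0, y along the hinge.
- dish: loose stainless kidney dish, 250 mm long (its x axis), 139 mm wide (its y axis), 40 mm high, floor 3 mm thick, hollow side towards its -y; walls flare slightly; 0.35 kg. Origin: centre of the outline, underside. For the bushes that fit.
- dish_mid (a point): point on the dish's inner floor in the middle; walls stand 55 mm off to its +y and -y.
- dish_far (a point): point on the dish's inner floor at the centre of the round end on its +x side; end wall 55 mm away.
- dish_near (a point): point on the dish's inner floor at the centre of the round end on its -x side; end wall 55 mm away.
- tray: loose square grey plastic tray, 140 x 140 mm outside, walls 4 mm thick and 32 mm high, floor 4 mm thick, 0.4 kg. Origin: centre of its underside. For bushes that stop short.
- arrow: flat green acrylic arrow marker, about 72 mm long and 6 mm thick, lying on the shelf. Bystander. Origin: underside, between head and tail.
- knob: black bakelite spare knob, 42 mm diameter, 25 mm high. Bystander. Origin: centre of its underside.
- insulator: white ribbed ceramic insulator, 42 mm diameter, 58 mm high. Bystander. Origin: centre of its underside.
Not all that is in view belongs to the job. What is meant by the gauge is not green, and is the smaller of those in its own colour.

How it is judged:
On the way, in this order (a step that is already met when the one before it is completed fails the run):
1. one bush tried on the gauge pin: home on the seat, or, if tight, slid on until it stops (((distance between bush_1 and gauge_pin below 0.004 m and angle between the z axis of bush_1 and the z axis of gauge_pin, either way round below 0.12 rad) or (distance between bush_2 and gauge_pin below 0.004 m and angle between the z axis of bush_2 and the z axis of gauge_pin, either way round below 0.12 rad) or (z of bush_3 in the frame of gauge_pin below 0.019 m and x of bush_3 in the frame of gauge_pin between -0.004 and 0.004 m and y of bush_3 in the frame of gauge_pin between -0.004 and 0.004 m and angle between the z axis of bush_3 and the z axis of gauge_pin, either way round below 0.15 rad and contact force between bush_3 and gauge_pin above 0.2 N))), for 0.1 s.
2. that bush lies where it belongs and another is tried on the pin (((((horizontal distance between bush_1 and dish_near below 0.06 m or horizontal distance between bush_1 and dish_mid below 0.06 m or horizontal distance between bush_1 and dish_far below 0.06 m) and z of bush_1 in the frame of dish between 0.001 and 0.03 m) and contact force between bush_1 and the fingers below 0.05 N and (distance between bush_2 and gauge_pin below 0.004 m and angle between the z axis of bush_2 and the z axis of gauge_pin, either way round below 0.12 rad)) or (((horizontal distance between bush_1 and dish_near below 0.06 m or horizontal distance between bush_1 and dish_mid below 0.06 m or horizontal distance between bush_1 and dish_far below 0.06 m) and z of bush_1 in the frame of dish between 0.001 and 0.03 m) and contact force between bush_1 and the fingers below 0.05 N and (z of bush_3 in the frame of gauge_pin below 0.019 m and x of bush_3 in the frame of gauge_pin between -0.004 and 0.004 m and y of bush_3 in the frame of gauge_pin between -0.004 and 0.004 m and angle between the z axis of bush_3 and the z axis of gauge_pin, either way round below 0.15 rad and contact force between bush_3 and gauge_pin above 0.2 N)) or (((horizontal distance between bush_2 and dish_near below 0.06 m or horizontal distance between bush_2 and dish_mid below 0.06 m or horizontal distance between bush_2 and dish_far below 0.06 m) and z of bush_2 in the frame of dish between 0.001 and 0.03 m) and contact force between bush_2 and the fingers below 0.05 N and (distance between bush_1 and gauge_pin below 0.004 m and angle between the z axis of bush_1 and the z axis of gauge_pin, either way round below 0.12 rad)) or (((horizontal distance between bush_2 and dish_near below 0.06 m or horizontal distance between bush_2 and dish_mid below 0.06 m or horizontal distance between bush_2 and dish_far below 0.06 m) and z of bush_2 in the frame of dish between 0.001 and 0.03 m) and contact force between bush_2 and the fingers below 0.05 N and (z of bush_3 in the frame of gauge_pin below 0.019 m and x of bush_3 in the frame of gauge_pin between -0.004 and 0.004 m and y of bush_3 in the frame of gauge_pin between -0.004 and 0.004 m and angle between the z axis of bush_3 and the z axis of gauge_pin, either way round below 0.15 rad and contact force between bush_3 and gauge_pin above 0.2 N)) or ((horizontal distance between bush_3 and tray below 0.078 m and z of bush_3 in the frame of tray between 0.001 and 0.03 m) and contact force between bush_3 and the fingers below 0.05 N and (distance between bush_1 and gauge_pin below 0.004 m and angle between the z axis of bush_1 and the z axis of gauge_pin, either way round below 0.12 rad)) or ((horizontal distance between bush_3 and tray below 0.078 m and z of bush_3 in the frame of tray between 0.001 and 0.03 m) and contact force between bush_3 and the fingers below 0.05 N and (distance between bush_2 and gauge_pin below 0.004 m and angle between the z axis of bush_2 and the z axis of gauge_pin, either way round below 0.12 rad)))), for 0.1 s.
3. two bushes lie where they belong and the last is tried on the pin (((((horizontal distance between bush_2 and dish_near below 0.06 m or horizontal distance between bush_2 and dish_mid below 0.06 m or horizontal distance between bush_2 and dish_far below 0.06 m) and z of bush_2 in the frame of dish between 0.001 and 0.03 m) and contact force between each of bush_2, bush_3 and the fingers below 0.05 N and (horizontal distance between bush_3 and tray below 0.078 m and z of bush_3 in the frame of tray between 0.001 and 0.03 m) and (distance between bush_1 and gauge_pin below 0.004 m and angle between the z axis of bush_1 and the z axis of gauge_pin, either way round below 0.12 rad)) or (((horizontal distance between bush_1 and dish_near below 0.06 m or horizontal distance between bush_1 and dish_mid below 0.06 m or horizontal distance between bush_1 and dish_far below 0.06 m) and z of bush_1 in the frame of dish between 0.001 and 0.03 m) and contact force between each of bush_1, bush_3 and the fingers below 0.05 N and (horizontal distance between bush_3 and tray below 0.078 m and z of bush_3 in the frame of tray between 0.001 and 0.03 m) and (distance between bush_2 and gauge_pin below 0.004 m and angle between the z axis of bush_2 and the z axis of gauge_pin, either way round below 0.12 rad)) or (((horizontal distance between bush_1 and dish_near below 0.06 m or horizontal distance between bush_1 and dish_mid below 0.06 m or horizontal distance between bush_1 and dish_far below 0.06 m) and z of bush_1 in the frame of dish between 0.001 and 0.03 m) and contact force between each of bush_1, bush_2 and the fingers below 0.05 N and ((horizontal distance between bush_2 and dish_near below 0.06 m or horizontal distance between bush_2 and dish_mid below 0.06 m or horizontal distance between bush_2 and dish_far below 0.06 m) and z of bush_2 in the frame of dish between 0.001 and 0.03 m) and (z of bush_3 in the frame of gauge_pin below 0.019 m and x of bush_3 in the frame of gauge_pin between -0.004 and 0.004 m and y of bush_3 in the frame of gauge_pin between -0.004 and 0.004 m and angle between the z axis of bush_3 and the z axis of gauge_pin, either way round below 0.15 rad and contact force between bush_3 and gauge_pin above 0.2 N)))), for 0.1 s.
At the end, for the whole second after the job is handed in: every bush that goes home on the pin rests on the floor of the kidney dish and the one that stops short rests on the floor of the grey tray (underside less than 30 mm above that container's underside, within its outline), released and at rest (below 0.03 m/s) ((horizontal distance between bush_1 and dish_near below 0.06 m or horizontal distance between bush_1 and dish_mid below 0.06 m or horizontal distance between bush_1 and dish_far below 0.06 m) and z of bush_1 in the frame of dish between 0.001 and 0.03 m and contact force between each of bush_1, bush_2, bush_3 and the fingers below 0.05 N and linear speed of each of bush_1, bush_2, bush_3 below 0.03 m/s and (horizontal distance between bush_2 and dish_near below 0.06 m or horizontal distance between bush_2 and dish_mid below 0.06 m or horizontal distance between bush_2 and dish_far below 0.06 m) and z of bush_2 in the frame of dish between 0.001 and 0.03 m and horizontal distance between bush_3 and tray below 0.078 m and z of bush_3 in the frame of tray between 0.001 and 0.03 m); the robot touches nothing.
It fails at once if a bush is forced: more than 60 N between it and the gauge pin (contact force between any of bush_1, bush_2, bush_3 and gauge_pin above 60 N).
It fails at once if a bush is dropped: faster than 0.7 m/s (a fall of about 25 mm) while not held ((contact force between bush_1 and the fingers below 0.05 N and linear speed of bush_1 above 0.7 m/s) or (contact force between bush_2 and the fingers below 0.05 N and linear speed of bush_2 above 0.7 m/s) or (contact force between bush_3 and the fingers below 0.05 N and linear speed of bush_3 above 0.7 m/s)).
It fails at once if the arrow marker, knob or insulator is moved by more than 20 mm (distance of any of arrow, knob, insulator from where it was at the start of the episode above 0.02 m).
It also fails if it takes over 72 s, if anything falls off the work surface, if the arm or the gripper's body presses on something with over 40 N, if the wrist force passes 120 N, or if a joint passes its speed limit or range.

ROBOT

A 7-joint arm with a two-finger parallel gripper is mounted at the origin on the work surface. World frame = base frame: x ahead of the robot, y to its left, z up, the work surface at z = 0. Lengths are in m, angles in rad, forces in N, time in s.
With the tool pointing down it reaches from about 0.4 to 0.875 m from the base axis. Payload 19.3 kg.
Tool frame: the origin (TCP) lies at the very end of the fingers, on their centre line; the grasp point (between the pads) lies 19 mm behind it; z points along the fingers, y is the line along which they close (so a half turn about z gives the same grasp; the last joint's range is limited). The gripper opens to 85 mm and grips with 20 to 120 N. Pads are 22 mm wide; open, the fingers measure 114 mm over their backs; the gripper's body (76 mm by 85 mm) begins 54 mm behind the grasp point. The pads swing forward as they close: fully open they stand 13 mm farther back than shut.
Start: joints at [1.196, 0.521, -0.036, 1.599, 0.021, 1.021, -0.113], TCP at [0.188, -0.596, 0.231] pointing down, gripper open.
Joint ranges: [-2.91, 2.91], [-0.3, 2.13], [-1.5, 1.42], [0.17, 2.43], [-1.26, 4.41], [0.16, 1.93], [-2.52, 2.52]. Speed limits (rad/s): [1.89, 1.89, 2.39, 2.39, 3.01, 3.01, 3.01].

INTERFACE

Orientations are given as [roll, pitch, yaw] about the fixed x, y, z axes, in that order (R = Rz(yaw) Ry(pitch) Rx(roll)).
In Python, from workcell import monitor, optics, workorder gives the robot as it stands.
- The arm moves only by the tool apply_moves, never from a script. Its arguments are lists of equal length, an entry for each row: "linear": the shift along the tool's x, y, z each as a share of 0.1 m, from -1 to 1, a list of three; "delta_rot": the turn, a rotation vector about the tool's x, y, z each as a share of 120 degrees, from -1 to 1, a list of three. A call has exactly 5 rows; each row is the pose to reach, as a shift and turn from the pose commanded when the call began, along the tool's axes at that moment; what a row does not reach only later rows make up. A row lasts 1/12 s, in which the tool goes at most 41.7 mm and 7.16 degrees, less where a joint would pass 70% of its speed; a pose out of reach is approached as far as the arm can. A call with a number of a shift or a turn outside -1 to 1 is refused whole. A call with a gripper value outside its range is refused whole. "gripper" is the opening, from -1 (shut) to 1 (fully open), set as the call begins (left out, the last holds). The fingers move at their own pace and stop on an object; "force" is the grip in N (left out, the last holds). Time passes only in rows, so rows that repeat a pose let the fingers close, or fill a call up. It gives the time, the measured TCP pose, the force, the opening and the grip force at its end, in the units of the state.
- monitor.observe(): the state, without advancing time (a new reading comes with each control period).
- optics.grab_frame(name): name is "scene" or "side" or "wrist"; returns (picture, depth): 420x560x3 uint8, red, green, blue; 420x560 float32, m along the optical axis (not along the pixel's ray), 0 where there is no reading.
- optics.camera_info(name): a dict with "fx", "fy", "cx", "cy" (pixels), "D" ([k1, k2, p1, p2, k3] as OpenCV has them; the pictures are not rectified), "rvec" (rotation vector, rad) and "tvec" (3), from world to camera coordinates, as OpenCV has them; the wrist camera has in their place "T_tool_cam" (4x4, takes a point from camera to tool coordinates, whose origin is the TCP and whose axes are the flange's). Camera axes: x right, y down, z forward; pixel columns grow to the right and rows downward; lengths in m; the calibration is good to about 2 mm. A picture is of the moment at which its call begins: read the wrist's pose just before it. camera_info takes no time and is no camera call.
- workorder.job_done(): hands the job in; it is judged then, once.
The state is a dict: "clock": time; "qpos": joint angles; "qd": joint speeds; "joint_efforts": joint torques, N m; "position": TCP position; "tool_rot": TCP orientation; "force": force on the tool from outside, world axes, zero at the start; "moment": the same for the moment, N m; "grip_width": finger opening in m; "finger_force": force on a finger pad.
Only numpy, scipy, OpenCV 4.12 (cv2) and the standard library are available. Lean on these libraries where they do the work, as an engineer would, in place of code of your own. Each camera call takes 0.05 s, during which the arm holds its last target. There are 200 camera calls.

## Working session

There is one attempt and no reset: what is moved stays moved. The work goes in short steps, Python scripts to look and compute and a tool call to move; the robot and the scene stay as the last step left them, time stands still between calls to the robot, and variables do not carry over. Pictures are saved under pics/ and viewed, at most 10 in all, crops included, and the job is handed in when it is done.

Besides the shell and the picture viewer there is one more tool, called as name(argument=value, ...) on one line, values as JSON. apply_moves: Moves the arm, as the interface text tells. Its arguments: {"type":"object","properties":{"linear":{"type":"array"},"delta_rot":{"type":"array"},"gripper":{"type":"number"},"force":{"type":"number"}},"required":["linear","delta_rot"]}

```bash
ls; mkdir -p pics
python3 - <<'E'
from workcell import monitor, optics
import cv2,numpy as np
print(monitor.observe())
for n in ("scene","side","wrist"):
    s=monitor.observe()
    p,d=optics.grab_frame(n); cv2.imwrite(f"pics/{n}0.png",p[...,::-1]); np.savez(f"pics/{n}0.npz",p=p,d=d,pos=s["position"],rot=s["tool_rot"])
    print(n,optics.camera_info(n))
a=[cv2.imread(f"pics/{n}0.png") for n in("scene","side")]
E
```

```text
pics
{'clock': 0.0, 'qpos': array([ 1.19576076,  0.52203059, -0.03631193,  1.59999542,  0.02120694,
        1.02107981, -0.11280897]), 'qd': array([ 0.00174381,  0.00088558,  0.00102953, -0.00021596, -0.00064354,
       -0.00039343,  0.00011172]), 'joint_efforts': array([-1.76368743e-03, -9.27115846e+01,  1.97728246e+00, -3.69933665e+01,
        1.74145232e-02,  8.10366852e-03, -4.52430481e-05]), 'position': array([ 0.18744177, -0.59588621,  0.23072008]), 'tool_rot': array([-3.14046849e+00,  9.32006236e-05,  3.04806653e-01]), 'force': array([ 0.97065585, -1.24079793, -0.0262175 ]), 'moment': array([ 0.04608981,  0.00137284, -0.01926195]), 'finger_force': 0.0, 'grip_width': 0.08519556689303505}
scene {'fx': 510.89873024604657, 'fy': 510.89873024604657, 'cx': 273.8537562587944, 'cy': 206.5134019213742, 'D': array([-0.01575305,  0.        ,  0.        ,  0.        ,  0.        ]), 'rvec': array([ 1.71539932,  1.85763245, -0.70946953]), 'tvec': array([ 0.08765322, -0.28669402,  1.91039831])}
side {'fx': 445.2324126384774, 'fy': 445.2324126384774, 'cx': 275.3501204139185, 'cy': 209.82210738904755, 'D': array([-0.09100441,  0.        ,  0.        ,  0.        ,  0.        ]), 'rvec': array([ 0.13734338, -2.74570341,  1.45619928]), 'tvec': array([0.48966915, 0.14518396, 1.22754773])}
wrist {'fx': 293.33633136719317, 'fy': 293.33633136719317, 'cx': 280.3083959502825, 'cy': 206.52722356660982, 'D': array([-0.03131392,  0.        ,  0.        ,  0.        ,  0.        ]), 'T_tool_cam': array([[-7.02828542e-05, -9.58550639e-01, -2.84922213e-01,
         7.39899299e-02],
       [ 9.99999943e-01, -1.61791730e-04,  2.97634624e-04,
         3.57497431e-04],
       [-3.31395916e-04, -2.84922176e-01,  9.58550595e-01,
        -1.41268950e-01],
       [ 0.00000000e+00,  0.00000000e+00,  0.00000000e+00,
         1.00000000e+00]])}
```

View pics/scene0.png

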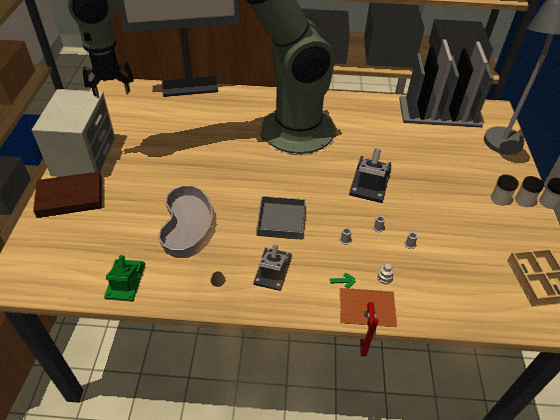

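View pics/side0.png

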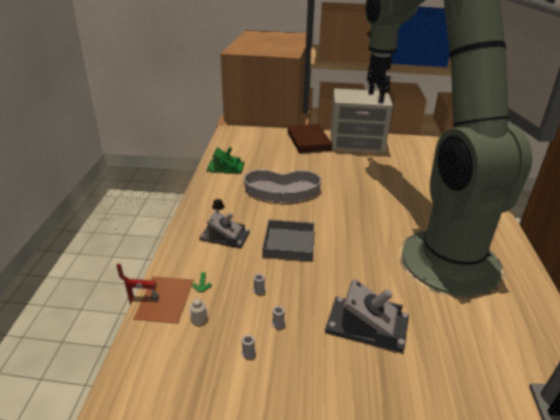

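The scene view shows three bushes at (346,236), (379,224) and (411,240). The dish is at (187,220), the tray at (282,217), the arrow at (343,281), the insulator at (386,273) and the knob at (218,279).

There are three gauge candidates: a green one at (125,278), a dark one at (272,266) and a larger dark one at (372,176). The one at (272,266) fits, because it is not green and is the smaller of the two dark ones. I'll measure it and check it in a crop.

```bash
cat > h.py <<'E'
import numpy as np,cv2
from scipy.spatial.transform import Rotation as R
from workcell import monitor, optics
def cam(n,pos=None,rot=None):
    c=optics.camera_info(n);K=np.array([[c['fx'],0,c['cx']],[0,c['fy'],c['cy']],[0,0,1]])
    if n=='wrist':
        T=np.eye(4);T[:3,:3]=R.from_euler('xyz',rot).as_matrix();T[:3,3]=pos
        M=T@c['T_tool_cam']
    else:
        M=np.eye(4);Rm=R.from_rotvec(c['rvec']).as_matrix();M[:3,:3]=Rm.T;M[:3,3]=-Rm.T@c['tvec']
    return K,c['D'],M
def rays(n,uv,pos=None,rot=None):
    K,D,M=cam(n,pos,rot)
    q=cv2.undistortPoints(np.float64(uv).reshape(-1,1,2),K,D).reshape(-1,2)
    return M[:3,3],np.c_[q,np.ones(len(q))]@M[:3,:3].T   # origin, dirs scaled to unit depth
def onplane(n,uv,z,**k):
    o,d=rays(n,uv,**k);return o+d*((z-o[2])/d[:,2])[:,None]
def cloud(n,d,**k):
    v,u=np.mgrid[:420,:560];o,r=rays(n,np.c_[u.ravel(),v.ravel()],**k)
    P=o+r*d.reshape(-1,1);P[d.ravel()==0]=np.nan;return P.reshape(420,560,3)
def grab(n,tag):
    s=monitor.observe();k=dict(pos=s['position'],rot=s['tool_rot']) if n=='wrist' else {}
    p,d=optics.grab_frame(n);cv2.imwrite(f'pics/{tag}.png',p[...,::-1]);return p,d,k
E
python3 - <<'E'
from h import *
for n in('scene','side'):
    f=np.load(f'pics/{n}0.npz');P=cloud(n,f['d'])
    z=P[...,2];m=((z>.004)&(z<.12)&(P[...,0]>.3)&(P[...,0]<1.0)&(abs(P[...,1])<.6)).astype(np.uint8)
    tb=z[(abs(z)<.02)&(P[...,0]>.4)&(P[...,0]<.8)&(abs(P[...,1])<.5)];print(n,'table',np.median(tb),tb.std())
    k,l,st,_=cv2.connectedComponentsWithStats(m)
    for i in range(1,k):
        if st[i,4]<60: continue
        Q=P[l==i];(c,s,a)=cv2.minAreaRect(np.float32(Q[:,:2]*1000))
        print(st[i],'c',np.round(c),'s',np.round(s),'a',round(a),'zmax',np.round(np.percentile(Q[:,2],98),3),f['p'][l==i].mean(0).astype(int))
p=cv2.imread('pics/scene0.png');q=cv2.imread('pics/side0.png')
a=cv2.resize(p[230:300,230:320],None,fx=4,fy=4,interpolation=2);b=cv2.resize(p[140:210,330:420],None,fx=4,fy=4,interpolation=2)
c=cv2.resize(q[190:260,180:270],None,fx=4,fy=4,interpolation=2);e=cv2.resize(q[280:350,320:410],None,fx=4,fy=4,interpolation=2)
cv2.imwrite('pics/crop1.png',np.vstack([np.hstack([a,b]),np.hstack([c,e])]))
E
```

```text
scene table 0.00192559569945705 0.00376864699108084
[346 169  42  35 762] c [332. 241.] s [134.  63.] a 90 zmax 0.1 [56 51 47]
[ 151  183   66   77 2333] c [ 476. -328.] s [185. 318.] a 90 zmax 0.047 [121 107  94]
[ 251  193   60   48 1616] c [445. -30.] s [164. 203.] a 86 zmax 0.036 [87 80 68]
[373 214  15  18 150] c [446. 266.] s [69. 42.] a 18 zmax 0.05 [110  96  83]
[337 225  15  23 172] c [507. 163.] s [42. 90.] a 73 zmax 0.051 [119 102  84]
[404 229  15  22 163] c [500. 365.] s [36. 75.] a 74 zmax 0.049 [114  99  85]
[ 252  244   41   48 1174] c [636. -47.] s [100. 164.] a 83 zmax 0.081 [79 69 60]
[ 104  253   42   49 1303] c [ 708. -463.] s [161. 104.] a 2 zmax 0.082 [20 76 25]
[375 262  19  23 255] c [636. 278.] s [44. 74.] a 71 zmax 0.061 [146 132 110]
[209 271  18  16 175] c [ 694. -199.] s [50. 49.] a 1 zmax 0.031 [77 58 35]
[ 329  272   69   66 1314] c [743. 221.] s [223. 171.] a 12 zmax 0.092 [127  71  34]
side table 0.00015634621351229283 0.00353270367050599
[205 147  40  28 691] c [ 719. -503.] s [184. 143.] a 89 zmax 0.078 [47 80 38]
[ 243  168   81   35 1847] c [ 498. -354.] s [288. 233.] a 3 zmax 0.045 [95 85 77]
[ 199  198   51   50 1275] c [ 646. -120.] s [251. 140.] a 90 zmax 0.076 [81 72 64]
[ 262  219   53   42 1574] c [456. -34.] s [150. 140.] a 89 zmax 0.034 [81 75 67]
[116 264  44  37 509] c [800. 218.] s [86. 68.] a 44 zmax 0.101 [100  53  42]
[192 272  20  21 153] c [673. 156.] s [46. 69.] a 30 zmax 0.008 [ 81 118  61]
[253 273  13  21 201] c [520. 166.] s [29. 31.] a 28 zmax 0.047 [104  93  83]
[324 283  28  55 846] c [315. 240.] s [114.  55.] a 77 zmax 0.099 [72 66 61]
[190 299  17  25 336] c [647. 279.] s [38. 32.] a 19 zmax 0.058 [126 112  96]
[273 306  13  22 227] c [460. 270.] s [29. 28.] a 40 zmax 0.046 [107  95  86]
[241 334  16  23 270] c [519. 360.] s [30. 29.] a 38 zmax 0.046 [109  97  88]
```

View pics/crop1.png

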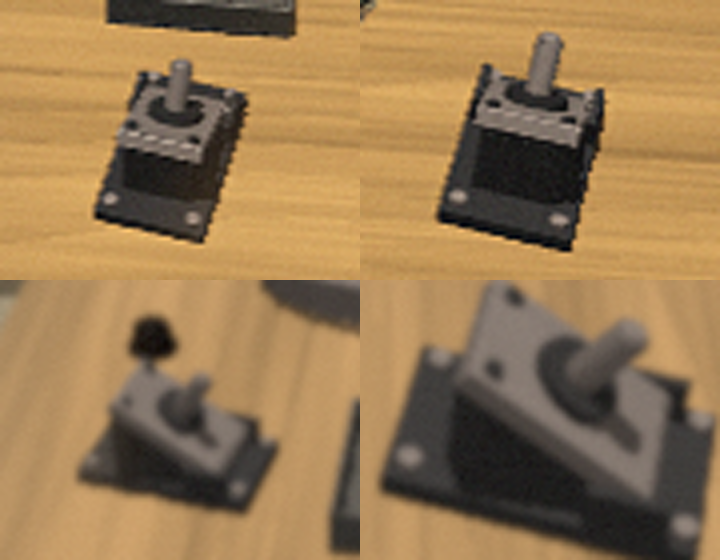

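The crop confirms it: the left-hand gauge (scene (272,266), about x 0.64, y -0.06) has a base clearly smaller than the one at (372,176). It is dark grey, not green. Next I'll move over it for a close wrist look.

apply_moves(linear=[[0.2, -0.2, 0], [0.4, -0.4, 0], [0.6, -0.6, 0], [0.8, -0.8, 0], [1, -1, 0]], delta_rot=[[0, 0, -0.058], [0, 0, -0.116], [0, 0, -0.174], [0, 0, -0.232], [0, 0, -0.29]], gripper=1)

```text
clock: 0.57
position: [0.2533, -0.4695, 0.2312]
tool_rot: [-3.141, 0.0, 0.918]
force: [0.8, -0.3, -0.3]
grip_width: 0.0855
finger_force: 0.0
```

apply_moves(linear=[[0.2, 0, 0], [0.4, 0, 0], [0.6, 0, 0], [0.8, 0, 0], [1, 0, 0]], delta_rot=[[0, 0, -0.058], [0, 0, -0.116], [0, 0, -0.174], [0, 0, -0.232], [0, 0, -0.29]])

```text
clock: 0.98
position: [0.3145, -0.3909, 0.2313]
tool_rot: [-3.141, 0.0, 1.525]
force: [0.5, -0.4, 0.2]
grip_width: 0.0855
finger_force: 0.0
```

apply_moves(linear=[[0.2, 0.2, 0], [0.4, 0.4, 0], [0.6, 0.6, 0], [0.8, 0.8, 0], [1, 1, 0]], delta_rot=[[0, 0, -0.01], [0, 0, -0.02], [0, 0, -0.02], [0, 0, -0.02], [0, 0, -0.02]])

```text
clock: 1.4
position: [0.4199, -0.2959, 0.2313]
tool_rot: [-3.141, -0.0, 1.561]
force: [0.3, -1.2, 0.1]
grip_width: 0.0854
finger_force: 0.0
```

apply_moves(linear=[[0.2, 0.2, 0], [0.4, 0.4, 0], [0.6, 0.6, 0], [0.8, 0.8, 0], [1, 1, 0]], delta_rot=[[0, 0, 0], [0, 0, 0], [0, 0, 0], [0, 0, 0], [0, 0, 0]])

```text
clock: 1.82
position: [0.5208, -0.1969, 0.2312]
tool_rot: [-3.141, 0.0, 1.561]
force: [0.7, -0.7, -0.2]
grip_width: 0.0855
finger_force: 0.0
```

apply_moves(linear=[[0.3, 0.3, 0], [0.6, 0.6, 0], [0.9, 0.8, 0], [1, 0.9, 0], [1, 0.9, 0]], delta_rot=[[0, 0, 0], [0, 0, 0], [0, 0, 0], [0, 0, 0], [0, 0, 0]])

```text
clock: 2.23
position: [0.6127, -0.0946, 0.2308]
tool_rot: [3.142, -0.002, 1.566]
force: [-0.4, -1.0, 0.4]
grip_width: 0.0858
finger_force: 0.0
```

Run:
```python
from h import *
p,d,k=grab('wrist','w1'); np.savez('pics/w1.npz',p=p,d=d,**k); print(k, monitor.observe()['qpos'].round(2))
```

```text
{'pos': array([ 0.61266821, -0.09457723,  0.23078179]), 'rot': array([ 3.14151863e+00, -2.04285030e-03,  1.56636137e+00])} [ 0.37  0.55 -0.46  1.6   0.27  1.06 -0.17]
```

View pics/w1.png

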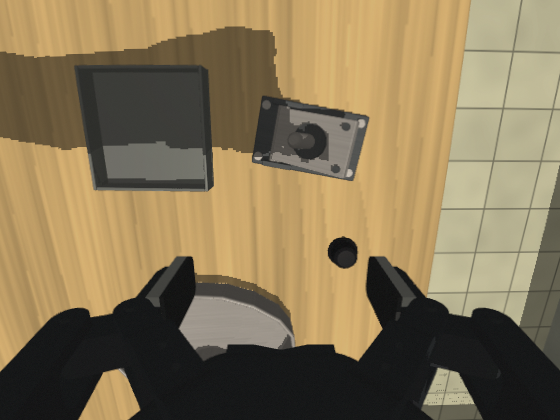

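The wrist view shows the gauge base at (310,138), with corners near (264,97), (369,117), (354,180) and (253,162). The pin head is at (298,139), the tray at (145,128), the knob at (343,252), and part of the dish at (235,320).

```bash
cat > gauge.py <<'E'
from h import *
from scipy.optimize import least_squares
def base(P,p,k):
    m=((P[...,2]>.006)&(P[...,2]<.13)&(abs(P[...,0]-.645)<.09)&(abs(P[...,1]+.055)<.07)).astype(np.uint8)
    n,l,st,_=cv2.connectedComponentsWithStats(m);i=1+st[1:,4].argmax();v,u=np.nonzero(l==i)
    Q=onplane('wrist',np.c_[u,v],.012,**k)
    return cv2.minAreaRect(np.float32(Q[:,:2]*1000))
def pin(P,psi,seat):  # fit axis position, r known; returns in-plane offset of the axis from seat guess
    a=np.array([-.5*np.cos(psi),-.5*np.sin(psi),np.sqrt(.75)]);y=np.array([-np.sin(psi),np.cos(psi),0]);x=np.cross(y,a)
    L=(P.reshape(-1,3)-seat)@np.c_[x,y,a]
    S=L[(L[:,2]>.008)&(L[:,2]<.030)&(np.hypot(L[:,0],L[:,1])<.016)]
    f=lambda c:np.hypot(S[:,0]-c[0],S[:,1]-c[1])-.008
    r=least_squares(f,[0,0],loss='soft_l1',f_scale=.001)
    T=L[(np.hypot(L[:,0]-r.x[0],L[:,1]-r.x[1])<.0035)&(L[:,2]>.02)&(L[:,2]<.06)]
    return r.x,len(S),np.median(abs(r.fun)),(x,y,a),np.median(T[:,2]) if len(T) else None
E
python3 - <<'E'
from gauge import *
f=np.load('pics/w1.npz');k=dict(pos=f['pos'],rot=f['rot']);P=cloud('wrist',f['d'],**k)
print('table z',np.median(P[200:260,200:300,2]))
c,s,an=base(P,f['p'],k);print(c,s,an)
psi=np.radians(an if s[0]>s[1] else an-90);print('psi',np.degrees(psi))
seat=np.array([c[0]/1000,c[1]/1000,.054])
for n in('wrist','scene','side'):
    Q=P if n=='wrist' else cloud(n,np.load(f'pics/{n}0.npz')['d'])
    o,N,e,ax,t=pin(Q,psi,seat);print(n,'off mm',o*1e3,N,e*1e3,'tip h',t,'seat',seat+o[0]*ax[0]+o[1]*ax[1])
# tray, dish from wrist+scene+side
for n in('wrist','scene','side'):
    Q=(P if n=='wrist' else cloud(n,np.load(f'pics/{n}0.npz')['d'])).reshape(-1,3)
    for nm,x0,y0,h,z0 in(('tray',.455,-.03,.10,.020),('dish',.49,-.345,.16,.025)):
        S=Q[(abs(Q[:,0]-x0)<h)&(abs(Q[:,1]-y0)<h)&(Q[:,2]>z0)&(Q[:,2]<.05)]
        r=cv2.minAreaRect(np.float32(S[:,:2]*1000));print(n,nm,len(S),np.round(r[0]),np.round(r[1]),round(r[2],1),np.percentile(S,[1,99],axis=0).round(3).tolist())
E
```

```text
table z nan
(649.3359375, -44.9060173034668) (80.58659362792969, 129.1385040283203) 79.38631439208984
psi -10.613685607910156
wrist off mm [-5.65307065  0.16539306] 147 0.1507500240813288 tip h 0.037924478363893 seat [ 0.64455446 -0.04384173  0.05117346]
scene off mm [-6.31397715 -0.94949265] 40 1.130397120197547 tip h 0.03418852944050682 seat [ 0.64378654 -0.04483212  0.05084301]
side off mm [-6.41637931 -3.38538482] 34 1.0313232016108311 tip h 0.04154280968076178 seat [ 0.64325072 -0.04721001  0.05079181]
wrist tray 2857 [458. -32.] [141. 142.] 88.8 [[0.389, -0.102, 0.02], [0.529, 0.037, 0.032]]
wrist dish 964 [ 497. -297.] [261. 109.] 12.6 [[0.382, -0.37, 0.025], [0.632, -0.241, 0.043]]
scene tray 428 [455. -34.] [140. 152.] 88.8 [[0.384, -0.104, 0.02], [0.529, 0.036, 0.038]]
scene dish 691 [ 498. -317.] [266. 154.] 4.0 [[0.368, -0.397, 0.025], [0.631, -0.243, 0.049]]
side tray 505 [456. -33.] [148. 140.] 89.0 [[0.386, -0.106, 0.02], [0.526, 0.039, 0.035]]
side dish 816 [ 498. -317.] [262. 161.] 5.3 [[0.372, -0.4, 0.025], [0.627, -0.242, 0.047]]
```

apply_moves(linear=[[0.3, -0.1, 0], [0.6, -0.2, 0], [0.8, -0.3, 0], [1, -0.35, 0], [1, -0.35, 0]], delta_rot=[[0, 0, 0], [0, 0, 0], [0, 0, 0], [0, 0, 0], [0, 0, 0]])

```text
clock: 2.7
position: [0.5756, 0.0044, 0.2317]
tool_rot: [-3.142, -0.001, 1.564]
force: [-0.9, -0.6, 1.2]
grip_width: 0.0857
finger_force: 0.0
```

apply_moves(linear=[[0.3, -0.1, 0], [0.6, -0.2, 0], [0.8, -0.3, 0], [1, -0.35, 0], [1, -0.35, 0]], delta_rot=[[0, 0, 0], [0, 0, 0], [0, 0, 0], [0, 0, 0], [0, 0, 0]])

```text
clock: 3.12
position: [0.5417, 0.1045, 0.2316]
tool_rot: [3.142, -0.001, 1.564]
force: [0.8, 0.9, 0.3]
grip_width: 0.0854
finger_force: 0.0
```

apply_moves(linear=[[0.3, -0.1, 0], [0.6, -0.2, 0], [0.9, -0.3, 0], [1, -0.35, 0], [1, -0.35, 0]], delta_rot=[[0, 0, 0.04], [0, 0, 0.086], [0, 0, 0.086], [0, 0, 0.086], [0, 0, 0.086]])

```text
clock: 3.53
position: [0.5079, 0.2038, 0.2314]
tool_rot: [-3.141, -0.0, 1.384]
force: [-0.0, -0.2, -0.2]
grip_width: 0.0854
finger_force: 0.0
```

```bash
cat > bush.py <<'E'
from h import *
def bushes(tag):
    p,d,k=grab('wrist',tag);P=cloud('wrist',d,**k);np.savez(f'pics/{tag}.npz',p=p,d=d,**k)
    m=((abs(P[...,2]-.045)<.006)&(P[...,1]>.08)).astype(np.uint8);n,l,st,ce=cv2.connectedComponentsWithStats(m)
    for i in range(1,n):
        if 80<st[i,4]<3000:
            v,u=np.nonzero(l==i)
            h=cv2.convexHull(np.c_[u,v].astype(np.int32));Q=onplane('wrist',h.reshape(-1,2),.045,**k)
            c,r=cv2.minEnclosingCircle(np.float32(Q[:,:2]*1000))
            print(ce[i].round(),'c',np.round(c,1),'r',round(r,1),'z',np.median(P[l==i][:,2]).round(4),'n',st[i,4])
    return P,d,k
if __name__=='__main__':
    bushes('w2');s=monitor.observe();print(s['position'],s['tool_rot'],s['qpos'].round(2))
E
python3 bush.py
```

```text
[263.  34.] c [521.3 359.9] r 14.2 z 0.0433 n 412
[396.  97.] c [649.4 275.2] r 18.9 z 0.0426 n 695
[521. 121.] c [794.1 225.2] r 31.9 z 0.0458 n 228
[229. 135.] c [464.5 269.8] r 13.8 z 0.0434 n 316
[ 16. 137.] c [228.7 312.4] r 19.5 z 0.04 n 220
[ 18. 156.] c [230.5 284.8] r 24.9 z 0.044 n 241
[104. 181.] c [303.2 244.9] r 36.3 z 0.0452 n 391
[ 26. 215.] c [202.4 223.6] r 21.9 z 0.0405 n 253
[297. 214.] c [521.8 166.7] r 14.0 z 0.0434 n 262
[0.50871654 0.20181663 0.23129792] [3.14154624e+00 4.34553985e-04 1.38247925e+00] [-0.11  0.44 -0.5   1.79  0.25  0.98 -0.9 ]
```

View pics/w2.png

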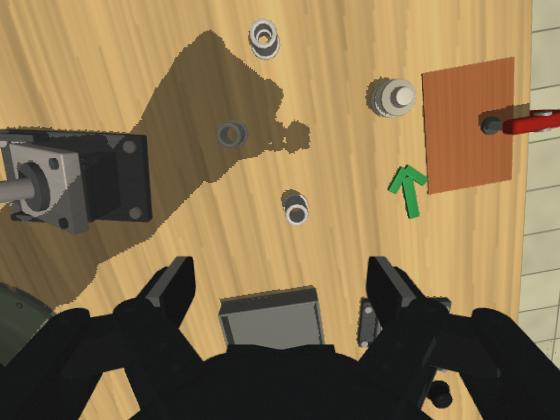

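The wrist view shows bushes at (263,34), (229,135) and (297,214), with the arrow at (408,190) and the insulator at (393,97) clear of them. I'll pick the nearest bush first, at (0.522, 0.167).

apply_moves(linear=[[-0.1, 0.1, 0.2], [-0.2, 0.15, 0.5], [-0.32, 0.194, 0.8], [-0.32, 0.194, 1], [-0.32, 0.194, 1]], delta_rot=[[0, 0, 0], [0, 0, 0], [0, 0, 0], [0, 0, 0], [0, 0, 0]])

```text
clock: 4.0
position: [0.5209, 0.1632, 0.1277]
tool_rot: [-3.137, 0.004, 1.378]
force: [-1.0, -0.7, -0.8]
grip_width: 0.085
finger_force: 0.0
```

apply_moves(linear=[[0, 0, 0.2], [0, 0, 0.4], [0, 0, 0.55], [0, 0, 0.6], [0, 0, 0.6]], delta_rot=[[0, 0, 0], [0, 0, 0], [0, 0, 0], [0, 0, 0], [0, 0, 0]])

```text
clock: 4.42
position: [0.5221, 0.1663, 0.0714]
tool_rot: [-3.141, 0.001, 1.381]
force: [-0.8, 0.2, 0.9]
grip_width: 0.0855
finger_force: 0.0
```

```bash
python3 -c "
from h import *
s=monitor.observe();print(s['position'],s['tool_rot']);Rm=R.from_euler('xyz',s['tool_rot']).as_matrix();print(Rm.T@(np.array([.5218,.1667,.012])-s['position']))"
```

```text
[0.52206776 0.16631937 0.07135659] [-3.14109525e+00  6.36637090e-04  1.38057097e+00]
[ 0.00036092 -0.00030537  0.05935653]
```

apply_moves(linear=[[0, 0, 0.2], [0, 0, 0.4], [0, 0, 0.55], [0, 0, 0.59], [0, 0, 0.59]], delta_rot=[[0, 0, 0], [0, 0, 0], [0, 0, 0], [0, 0, 0], [0, 0, 0]])

```text
clock: 4.83
position: [0.5221, 0.1669, 0.0128]
tool_rot: [3.142, 0.0, 1.381]
force: [-0.4, -0.6, 0.4]
grip_width: 0.0854
finger_force: 0.0
```

apply_moves(linear=[[0, 0, 0], [0, 0, 0], [0, 0, 0], [0, 0, 0], [0, 0, 0]], delta_rot=[[0, 0, 0], [0, 0, 0], [0, 0, 0], [0, 0, 0], [0, 0, 0]], gripper=-1, force=40)

```text
clock: 5.25
position: [0.5222, 0.1672, 0.0129]
tool_rot: [3.141, -0.0, 1.381]
force: [-2.1, -1.4, 21.8]
grip_width: 0.0267
finger_force: 37.6
```

apply_moves(linear=[[0, 0, 0], [0, 0, 0], [0, 0, 0], [0, 0, 0], [0, 0, 0]], delta_rot=[[0, 0, 0], [0, 0, 0], [0, 0, 0], [0, 0, 0], [0, 0, 0]])

```text
clock: 5.67
position: [0.5222, 0.1672, 0.013]
tool_rot: [3.141, -0.0, 1.381]
force: [-1.1, -0.7, 9.8]
grip_width: 0.0266
finger_force: 38.7
```

```bash
cat > st.py <<'E'
from h import *
# gauge frame: seat, axis; report TCP in gauge-pin frame, and tool shift needed
psi=np.radians(-10.6);SEAT=np.array([.6430,-.0435,.054])
G=np.c_[np.cross([-np.sin(psi),np.cos(psi),0],[-.5*np.cos(psi),-.5*np.sin(psi),.75**.5]),[-np.sin(psi),np.cos(psi),0],[-.5*np.cos(psi),-.5*np.sin(psi),.75**.5]]
def st():
    s=monitor.observe();Rm=R.from_euler('xyz',s['tool_rot']).as_matrix()
    Rt=np.c_[G[:,1],G[:,0],-G[:,2]]  # tool axes wanted
    print('t',round(s['clock'],2),'pos',s['position'].round(4),'rot',s['tool_rot'].round(3),'w',s['grip_width'].round(4),'ff',s['finger_force'])
    print('in pin frame mm',((s['position']-SEAT)@G*1e3).round(1),'F pin',(s['force']@G).round(1),'rotvec need deg',np.degrees((R.from_matrix(Rm.T@Rt)).as_rotvec()).round(1))
    return s,Rm,Rt
if __name__=='__main__': st()
E
python3 st.py
```

```text
Traceback (most recent call last):
  File "st.py", line 11, in <module>
    if __name__=='__main__': st()
                             ~~^^
  File "st.py", line 8, in st
    print('t',round(s['clock'],2),'pos',s['position'].round(4),'rot',s['tool_rot'].round(3),'w',s['grip_width'].round(4),'ff',s['finger_force'])
                                                                                                ^^^^^^^^^^^^^^^^^^^^^
AttributeError: 'float' object has no attribute 'round'
```

apply_moves(linear=[[0, 0, -0.1], [0, 0, -0.3], [0, 0, -0.6], [-0.2, 0.1, -1], [-0.4, 0.2, -1]], delta_rot=[[0, 0, 0], [0, 0, 0], [0, 0, 0], [0, 0, 0], [0, 0, 0]])

```text
clock: 6.08
position: [0.5357, 0.1262, 0.1182]
tool_rot: [3.136, -0.004, 1.385]
force: [1.9, 0.9, -0.3]
grip_width: 0.0265
finger_force: 39.6
```

apply_moves(linear=[[-0.2, 0.1, -0.1], [-0.4, 0.2, -0.1], [-0.6, 0.3, -0.1], [-0.8, 0.4, -0.1], [-1, 0.5, -0.1]], delta_rot=[[0, 0, 0], [0, 0, 0], [0, 0, 0], [0, 0, 0], [0, 0, 0]])

```text
clock: 6.5
position: [0.5643, 0.0153, 0.1231]
tool_rot: [3.141, -0.0, 1.381]
force: [1.2, 1.1, 0.3]
grip_width: 0.0267
finger_force: 39.6
```

apply_moves(linear=[[-0.2, 0.2, 0], [-0.4, 0.4, 0], [-0.44, 0.48, 0], [-0.44, 0.48, 0], [-0.44, 0.48, 0]], delta_rot=[[-0.05, 0, 0], [-0.1, 0, 0], [-0.15, 0, 0], [-0.2, 0, 0], [-0.25, 0, 0]])

```text
clock: 6.92
position: [0.604, -0.0433, 0.1221]
tool_rot: [2.728, 0.021, 1.37]
force: [1.1, 0.8, -0.1]
grip_width: 0.0266
finger_force: 39.6
```

```bash
sed -i "s/s\['grip_width'\].round(4)/round(s['grip_width'],4)/" st.py
python3 - <<'E'
from gauge import *
import st
s,Rm,Rt=st.st();print(s['qpos'].round(2))
for n in('scene','side','wrist'):
    p,d,k=grab(n,'pre1'+n);np.savez('pics/pre1%s.npz'%n,p=p,d=d,**k);P=cloud(n,d,**k)
    o,N,e,ax,t=pin(P,st.psi,st.SEAT);print(n,o*1e3,N,e*1e3,t)
a=cv2.imread('pics/pre1side.png')[150:270,160:300];b=cv2.imread('pics/pre1scene.png')[200:300,220:337]
w=cv2.imread('pics/pre1wrist.png')
cv2.imwrite('pics/v5.png',np.hstack([cv2.resize(a,(350,300)),cv2.resize(w,(400,300))]))
E
```

```text
t 6.92 pos [ 0.604  -0.0433  0.1221] rot [2.728 0.021 1.37 ] w 0.0266 ff 39.58791475743055
in pin frame mm [ 0.9 -7.  78.2] F pin [ 0.8  1.  -0.6] rotvec need deg [-6.3  1.5 -0.2]
[-0.03  0.51 -0.1   2.09  0.9   0.24 -1.14]
scene [-0.68182011 -2.34584218] 41 1.496486642839006 0.036704142141213876
side [-0.99037531 -3.06849272] 35 0.8960282423923268 0.035578293151535524
wrist [ 0.03119043 -0.46162174] 201 0.13223623548158994 0.03487948711254445
```

View pics/v5.png

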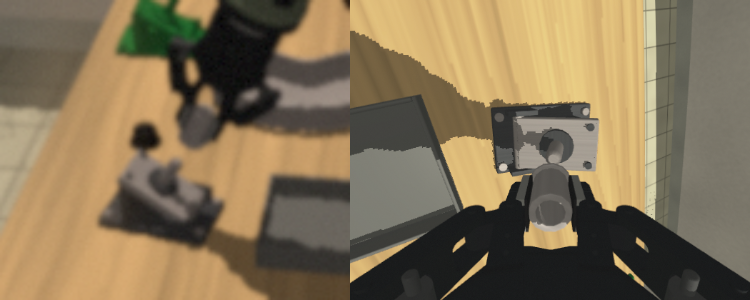

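The side crop shows the bush held in the fingers just above the pin. The wrist crop shows the pin head at (555,150), next to the held bush at (548,195).

apply_moves(linear=[[0, 0, 0], [0, 0, 0], [0, 0, 0], [0, 0, 0], [0, 0, 0]], delta_rot=[[0, 0, 0], [0, 0, 0], [0, 0, 0], [0, 0, 0], [0, 0, 0]])

```text
clock: 7.48
position: [0.6055, -0.0439, 0.1217]
tool_rot: [2.731, 0.021, 1.369]
force: [0.5, -0.1, -0.3]
grip_width: 0.0265
finger_force: 39.6
```

```bash
cat >> st.py <<'E'
    def need(b,off=(0,0)):  # TCP to pin frame (off, b) mm, tool axes of now
        s=monitor.observe();Rm=R.from_euler('xyz',s['tool_rot']).as_matrix()
        return (Rm.T@(SEAT+G@np.array([off[0],off[1],b])/1e3-s['position'])*10).round(3)
    import sys
    if len(sys.argv)>1: print('lin share to',need(float(sys.argv[1])))
    print(monitor.observe()['qpos'].round(2))
E
python3 st.py 78
```

```text
File "st.py", line 12
    def need(b,off=(0,0)):  # TCP to pin frame (off, b) mm, tool axes of now
IndentationError: unexpected indent
```

```bash
python3 - <<'E'
s=open('st.py').read().replace("    def need","def need").replace("        s=monitor","    s=monitor").replace("        return (Rm.T","    return (Rm.T").replace("    import sys\n","import sys\n").replace("    if len(","if __name__=='__main__' and len(").replace("    print(monitor.observe()['qpos'].round(2))\n","")
open('st.py','w').write(s)
E
cat > kin.py <<'E'
from h import *
import itertools
from scipy.optimize import least_squares
lo=np.array([-2.91,-.3,-1.5,.17,-1.26,.16,-2.52]);hi=np.array([2.91,2.13,1.42,2.43,4.41,1.93,2.52])
def fk(q,p,sg):
    h,L1,L2,L3,b,o1,o7,e1,e2,e3=p
    T=np.array([0,0,h]);M=R.identity();M=R.from_euler('z',sg[0]*q[0]+o1)*R.from_euler('y',q[1])
    T=T+M.apply([b,0,L1]);M=M*R.from_euler('z',sg[1]*q[2]);T=T+M.apply([e1,0,0]);M=M*R.from_euler('y',q[3]);T=T+M.apply([e2,0,L2])
    M=M*R.from_euler('z',sg[2]*q[4])*R.from_euler('y',q[5]);T=T+M.apply([e3,0,L3]);M=M*R.from_euler('z',sg[3]*q[6]+o7)
    return T,M
E
python3 - <<'E'
from kin import *
s=monitor.observe()
D=[([1.19576,.52203,-.03631,1.6,.0212,1.02108,-.1128],[.18744,-.59589,.23072],[-3.14047,0,.3048]),
([.37,.55,-.46,1.6,.27,1.06,-.17],[.6127,-.0946,.2308],[3.1415,-.002,1.5664]),
([-.11,.44,-.5,1.79,.25,.98,-.9],[.5087,.2018,.2313],[3.1415,.0004,1.3825]),
([-.03,.51,-.1,2.09,.9,.24,-1.14],[.604,-.0433,.1221],[2.728,.021,1.37]),
(s['qpos'],s['position'],s['tool_rot'])]
print(s['qpos'])
best=[]
for sg in itertools.product([1,-1],repeat=4):
  for o7 in(0,np.pi/2,np.pi,-np.pi/2):
    def f(p):
        r=[]
        for q,x,e in D:
            T,M=fk(q,p,sg);r+=list((T-x)*3)+list((M.inv()*R.from_euler('xyz',e)).as_rotvec())
        return np.array(r+list(.003*p[[4,7,8,9]]))
    r=least_squares(f,[.3,.4,.4,.25,0,0,o7,0,0,0]);best.append((r.cost,sg,r.x))
best.sort(key=lambda b:b[0])
for b in best[:4]:print(b[0],b[1],b[2].round(4))
np.savez('kin.npz',p=best[0][2],sg=best[0][1])
E
```

```text
[-0.01689664  0.50922087 -0.10767972  2.08741703  0.89016578  0.24596126
 -1.13557973]
0.0015197807770574332 (-1, -1, -1, -1) [ 0.4184  0.5069  0.4472  0.3724  0.0366 -0.0849  1.491  -0.029   0.0224
  0.0033]
0.0015197807770574426 (-1, -1, -1, -1) [ 4.1840e-01  5.0690e-01  4.4720e-01  3.7240e-01  3.6600e-02 -8.4900e-02
 -4.7921e+00 -2.9000e-02  2.2400e-02  3.3000e-03]
0.0015197807770574525 (-1, -1, -1, -1) [ 0.4184  0.5069  0.4472  0.3724  0.0366 -0.0849  1.491  -0.029   0.0224
  0.0033]
0.0015197807770575673 (-1, -1, -1, -1) [ 0.4184  0.5069  0.4472  0.3724  0.0366 -0.0849  1.491  -0.029   0.0224
  0.0033]
```

```bash
cat > kin.py <<'E'
from h import *
from scipy.optimize import least_squares
lo=np.array([-2.91,-.3,-1.5,.17,-1.26,.16,-2.52]);hi=np.array([2.91,2.13,1.42,2.43,4.41,1.93,2.52])
def fk(q,p):
    o=p[:8].reshape(4,2);L=p[8:12];of=p[12:15]
    M=R.from_euler('z',-q[0]+of[0])*R.from_euler('y',q[1]);T=np.array([0,0,L[0]])+M.apply([o[0,0],o[0,1],L[1]])
    M=M*R.from_euler('z',-q[2])*R.from_euler('x',of[2]);M=M*R.from_euler('y',q[3]);T=T+M.apply([o[1,0],o[1,1],L[2]])
    M=M*R.from_euler('z',-q[4])*R.from_euler('y',q[5]);T=T+M.apply([o[2,0],o[2,1],L[3]]);M=M*R.from_euler('z',-q[6]+of[1])
    return T,M
try: PR=np.load('kin.npz')['p']
except Exception: PR=None
def ik(pos,Rm,q0,w=.01,margin=.0):
    f=lambda q:np.r_[(fk(q,PR)[0]-pos)*3,(fk(q,PR)[1].inv()*R.from_matrix(Rm)).as_rotvec(),w*(q-q0)]
    r=least_squares(f,np.clip(q0,lo+margin+1e-3,hi-margin-1e-3),bounds=(lo+margin,hi-margin));return r.x,np.linalg.norm(f(r.x)[:6])
E
python3 - <<'E'
from kin import *
import kin,st
s=monitor.observe()
D=[([1.19576,.52203,-.03631,1.6,.0212,1.02108,-.1128],[.18744,-.59589,.23072],[-3.14047,0,.3048]),
([.37,.55,-.46,1.6,.27,1.06,-.17],[.6127,-.0946,.2308],[3.1415,-.002,1.5664]),
([-.11,.44,-.5,1.79,.25,.98,-.9],[.5087,.2018,.2313],[3.1415,.0004,1.3825]),
([-.03,.51,-.1,2.09,.9,.24,-1.14],[.604,-.0433,.1221],[2.728,.021,1.37]),
(s['qpos'],s['position'],s['tool_rot'])]
def f(p):
    r=[]
    for q,x,e in D:
        T,M=fk(q,p);r+=list((T-x)*3)+list((M.inv()*R.from_euler('xyz',e)).as_rotvec())
    return np.array(r+list(.01*p[:8])+list(.003*p[12:13]))
p0=np.r_[np.zeros(8),.35,.45,.45,.3,0,1.57,0]
r=least_squares(f,p0);print(r.cost,r.x.round(4));print((f(r.x)[:30].reshape(5,6)).round(3))
np.savez('kin.npz',p=r.x);kin.PR=r.x
Rt=np.c_[st.G[:,1],st.G[:,0],-st.G[:,2]]
for b in (78,25,13):
  pos=st.SEAT+st.G[:,2]*b/1e3
  for j3 in(-1.2,-.8,-.4,0,.4,.8,1.2):
   for j5 in(-1,0,1,2,3,4):
    q0=np.array(s['qpos']);q0[2]=j3;q0[4]=j5;q0[5]=.5
    q,e=ik(pos,Rt,q0,w=1e-4)
    if e<.01: print(b,j3,j5,q.round(2),round(e,4))
E
```

```text
0.00013862238518105494 [ 0.0041 -0.0199  0.0115 -0.0255  0.0098 -0.011   0.      0.      0.3429
  0.5237  0.439   0.3236 -0.0054  1.5667  0.002 ]
[[ 0.001 -0.     0.001 -0.    -0.002 -0.002]
 [ 0.     0.001  0.002 -0.005  0.001 -0.003]
 [ 0.    -0.002 -0.003 -0.004  0.003 -0.002]
 [ 0.003  0.005 -0.001 -0.001 -0.001  0.01 ]
 [-0.003 -0.005  0.002 -0.001  0.001 -0.002]]
78 -1.2 -1 [ 0.56  0.67 -0.86  2.16  1.72  0.61 -1.79] 0.0
78 -1.2 0 [ 0.56  0.67 -0.86  2.16  1.72  0.61 -1.79] 0.0
78 -1.2 1 [ 0.56  0.67 -0.86  2.16  1.72  0.61 -1.79] 0.0
78 -1.2 2 [ 0.59  0.69 -0.91  2.16  1.72  0.64 -1.78] 0.0
78 -1.2 3 [ 0.56  0.67 -0.86  2.16  1.72  0.61 -1.79] 0.0
78 -1.2 4 [-0.5   0.58  0.56  2.17  4.41  0.17  1.56] 0.0
78 -0.8 -1 [ 0.48  0.62 -0.75  2.17  1.72  0.53 -1.83] 0.0
78 -0.8 0 [ 0.46  0.62 -0.73  2.17  1.72  0.52 -1.83] 0.0
78 -0.8 1 [ 0.45  0.61 -0.71  2.17  1.72  0.51 -1.84] 0.0
78 -0.8 2 [ 0.42  0.6  -0.67  2.17  1.72  0.49 -1.85] 0.0
78 -0.8 3 [ 0.38  0.58 -0.62  2.17  1.73  0.45 -1.87] 0.0
78 -0.8 4 [-0.5   0.58  0.56  2.17  4.41  0.16  1.56] 0.0
78 -0.4 -1 [ 0.4   0.59 -0.64 
[... 4817 characters left out ...]
 0.24 -2.51] 0.0
13 0.4 0 [ 0.34  0.72 -0.55  2.11  1.93  0.47 -2.02] 0.0
13 0.4 1 [ 0.29  0.7  -0.48  2.11  1.96  0.43 -2.07] 0.0
13 0.4 2 [ 0.21  0.68 -0.37  2.12  2.01  0.37 -2.15] 0.0
13 0.4 3 [ 0.09  0.66 -0.22  2.13  2.14  0.29 -2.32] 0.0
13 0.4 4 [-0.    0.66 -0.09  2.13  2.3   0.24 -2.51] 0.0
13 0.8 0 [ 0.29  0.71 -0.48  2.11  1.95  0.43 -2.06] 0.0
13 0.8 1 [ 0.23  0.69 -0.41  2.12  1.99  0.39 -2.12] 0.0
13 0.8 2 [ 0.16  0.67 -0.3   2.12  2.06  0.33 -2.22] 0.0
13 0.8 3 [ 0.05  0.66 -0.16  2.13  2.21  0.26 -2.4 ] 0.0
13 0.8 4 [-0.    0.66 -0.09  2.13  2.31  0.23 -2.52] 0.0
13 1.2 3 [-0.    0.66 -0.09  2.13  2.31  0.23 -2.52] 0.0
13 1.2 4 [-0.    0.66 -0.09  2.13  2.31  0.23 -2.52] 0.0
```

apply_moves(linear=[[0, 0, 0], [0, 0, 0], [0, 0, 0], [0, 0, 0], [0, 0, 0]], delta_rot=[[0, 0, -0.058], [0, 0, -0.116], [0, 0, -0.174], [0, 0, -0.232], [0, 0, -0.29]])

```text
clock: 7.9
position: [0.6055, -0.0437, 0.1217]
tool_rot: [2.811, 0.25, 1.945]
force: [-0.3, -1.0, -1.2]
grip_width: 0.0265
finger_force: 39.6
```

apply_moves(linear=[[0, 0, 0], [0, 0, 0], [0, 0, 0], [0, 0, 0], [0, 0, 0]], delta_rot=[[0, 0, -0.058], [0, 0, -0.116], [0, 0, -0.174], [0, 0, -0.232], [0, 0, -0.29]])

```text
clock: 8.32
position: [0.6054, -0.0437, 0.1217]
tool_rot: [3.015, 0.392, 2.569]
force: [0.5, 0.2, -1.5]
grip_width: 0.0267
finger_force: 39.6
```

apply_moves(linear=[[0, 0, 0], [0, 0, 0], [0, 0, 0], [0, 0, 0], [0, 0, 0]], delta_rot=[[0, 0, -0.058], [0, 0, -0.116], [0, 0, -0.17], [0, 0, -0.17], [0, 0, -0.17]])

```text
clock: 8.73
position: [0.6054, -0.0438, 0.1216]
tool_rot: [-3.12, 0.411, 2.945]
force: [-0.3, -0.8, -0.7]
grip_width: 0.0266
finger_force: 39.6
```

```bash
cat > st.py <<'E'
from h import *
import sys
psi=np.radians(-10.6);SEAT=np.array([.6430,-.0435,.054])
c,s_=np.cos(psi),np.sin(psi);GZ=np.array([-.5*c,-.5*s_,.75**.5]);GY=np.array([-s_,c,0]);G=np.c_[np.cross(GY,GZ),GY,GZ]
Rt=np.c_[-G[:,0],G[:,1],-G[:,2]]  # wanted tool axes
def st(b=None,off=(0,0)):
    s=monitor.observe();Rm=R.from_euler('xyz',s['tool_rot']).as_matrix()
    print('t',round(s['clock'],2),'pos',s['position'].round(4),'rot',s['tool_rot'].round(3),'w',round(s['grip_width'],4),'ff',round(s['finger_force'],1),'q',s['qpos'].round(2))
    print('TCP in pin frame mm',((s['position']-SEAT)@G*1e3).round(2),'F pin',(s['force']@G).round(1),'rot share need',(R.from_matrix(Rm.T@Rt).as_rotvec()/np.radians(120)).round(4))
    if b is not None: print('lin share to',b,(Rm.T@(SEAT+G@np.array([off[0],off[1],b])/1e3-s['position'])*10).round(3))
    return s,Rm
if __name__=='__main__': st(float(sys.argv[1]) if len(sys.argv)>1 else None)
E
python3 st.py 78
```

```text
t 8.73 pos [ 0.6054 -0.0438  0.1216] rot [-3.12   0.411  2.945] w 0.0266 ff 39.6 q [ 0.24  0.54 -0.45  2.07  1.16  0.4   0.22]
TCP in pin frame mm [ 1.83 -7.26 77.02] F pin [-0.5 -0.8 -0.5] rot share need [-0.0128 -0.054  -0.0043]
lin share to 78.0 [ 0.02   0.072 -0.01 ]
```

apply_moves(linear=[[0.005, 0.02, 0], [0.01, 0.05, 0], [0.02, 0.072, -0.01], [0.02, 0.072, -0.01], [0.02, 0.072, -0.01]], delta_rot=[[-0.004, -0.018, -0.002], [-0.008, -0.036, -0.004], [-0.013, -0.054, -0.004], [-0.013, -0.054, -0.004], [-0.013, -0.054, -0.004]])

```text
clock: 9.15
position: [0.6041, -0.0357, 0.1214]
tool_rot: [3.14, 0.524, 2.957]
force: [0.3, 0.2, 0.0]
grip_width: 0.0263
finger_force: 39.6
```

```bash
cat > look.py <<'E'
# wrist view: pin axis and held bush position, both in the tool/pin frame (no dependence on camera absolute calibration)
from gauge import *
import st
def look(tag):
    s,Rm=st.st(78);p,d,k=grab('wrist',tag);np.savez(f'pics/{tag}.npz',p=p,d=d,**k);P=cloud('wrist',d,**k)
    o,N,e,ax,t=pin(P,st.psi,st.SEAT);print('pin axis off mm (x,y)',(o*1e3).round(2),N,'res',(e*1e3).round(2),'tip',t)
    L=(P.reshape(-1,3)-k['pos'])@Rm   # tool frame
    S=L[(abs(L[:,1])<.020)&(abs(L[:,0])<.020)&(L[:,2]>-.03)&(L[:,2]<.006)&(L[:,0]>0)]
    S=S[(abs(S[:,1])<.009)]
    f=lambda c:np.hypot(S[:,0]-c[0],S[:,1]-c[1])-.014
    r=least_squares(f,[0,0],loss='soft_l1',f_scale=.001);print('bush centre in tool mm',(r.x*1e3).round(2),len(S),'res',np.median(abs(r.fun))*1e3)
if __name__=='__main__': look(__import__('sys').argv[1])
E
python3 look.py w3
```

```text
t 9.15 pos [ 0.6041 -0.0357  0.1214] rot [3.14  0.524 2.957] w 0.0263 ff 39.6 q [ 0.16  0.52 -0.36  2.17  1.7   0.32 -0.35]
TCP in pin frame mm [-0.62  0.56 78.22] F pin [ 0.2  0.2 -0.1] rot share need [0.0007 0.     0.0002]
lin share to 78 [-0.006 -0.006  0.002]
pin axis off mm (x,y) [ 0.14 -0.12] 197 res 0.13 tip 0.034970558573860236
bush centre in tool mm [-3.23  0.41] 1399 res 0.2456015965415243
```

```bash
cat > held.py <<'E'
from gauge import *
def held(tag):
    f=np.load(f'pics/{tag}.npz');k=dict(pos=f['pos'],rot=f['rot']);P=cloud('wrist',f['d'],**k);Rm=R.from_euler('xyz',k['rot']).as_matrix()
    L=((P.reshape(-1,3)-k['pos'])@Rm);S=L[(abs(L[:,1])<.009)&(L[:,0]>0)&(L[:,0]<.02)&(L[:,2]>-.027)&(L[:,2]<.004)]
    g=lambda c:np.hypot(S[:,0]-c[0]-c[1]*(S[:,2]+.012),S[:,1]-c[2]-c[3]*(S[:,2]+.012))-.014
    r=least_squares(g,[0]*4,loss='soft_l1',f_scale=.0005);c=r.x
    print('cyl: x %.2f tilt %.2f deg; y %.2f tilt %.2f; at flange x %.2f y %.2f'%(c[0]*1e3,np.degrees(c[1]),c[2]*1e3,np.degrees(c[3]),(c[0]+c[1]*.025)*1e3,(c[2]+c[3]*.025)*1e3),np.median(abs(r.fun))*1e3)
    T=L[(abs(L[:,1])<.015)&(abs(L[:,0])<.02)&(L[:,2]>-.04)&(L[:,2]<-.02)]
    zt=np.percentile(T[:,2],[2,10]);print('top z pct',zt*1e3)
    F=L[(abs(L[:,1])<.003)&(L[:,0]>-.005)&(L[:,0]<.03)&(L[:,2]>-.04)&(L[:,2]<.03)];o=F[F[:,2].argsort()]
    for z in range(-36,20,3):
        q=F[abs(F[:,2]*1e3-z)<1.5]
        if len(q):print(z,(np.percentile(q[:,0],[5,50,95])*1e3).round(1),len(q),end=' | ')
    print()
if __name__=='__main__': held(__import__('sys').argv[1])
E
python3 held.py w3
```

```text
cyl: x -3.09 tilt 0.07 deg; y 0.39 tilt 0.26; at flange x -3.06 y 0.50 0.18558673450650223
top z pct [-36.6755898  -35.54300652]
-33 [8.  8.8 9.6] 2 | -30 [ 6.4  9.  10.9] 148 | -27 [10.  10.8 11.4] 55 | -24 [10.2 10.7 11.4] 43 | -21 [10.3 10.8 11.7] 39 | -18 [10.3 10.8 11.1] 36 | -15 [10.2 10.8 11.4] 39 | -12 [10.4 10.8 11.3] 34 | -9 [10.3 10.7 11.2] 30 | -6 [10.4 10.8 11.2] 30 | -3 [10.4 10.9 11.5] 29 | 0 [10.4 10.8 11.3] 26 | 3 [10.3 11.  11.3] 20 | 6 [10.2 10.7 11.1] 26 | 9 [10.6 11.1 13.7] 39 | 12 [10.7 12.7 13.9] 58 |
```

apply_moves(linear=[[0.01, -0.005, 0.05], [0.02, -0.01, 0.1], [0.023, -0.011, 0.16], [0.023, -0.011, 0.22], [0.023, -0.011, 0.22]], delta_rot=[[0, 0, 0], [0, 0, 0], [0, 0, 0], [0, 0, 0], [0, 0, 0]])

```text
clock: 9.62
position: [0.6136, -0.0391, 0.1005]
tool_rot: [-3.141, 0.523, 2.959]
force: [-0.5, 0.4, -1.0]
grip_width: 0.0263
finger_force: 39.6
```

```bash
python3 look.py w4; python3 held.py w4|head -1
```

```text
t 9.62 pos [ 0.6136 -0.0391  0.1005] rot [-3.141  0.523  2.959] w 0.0263 ff 39.6 q [ 0.19  0.58 -0.39  2.16  1.8   0.35 -0.42]
TCP in pin frame mm [-2.47 -1.11 55.07] F pin [-1.1  0.3 -0.6] rot share need [ 0.0003 -0.0004  0.001 ]
lin share to 78 [-0.025  0.011 -0.229]
pin axis off mm (x,y) [ 0.16 -0.2 ] 101 res 0.12 tip None
bush centre in tool mm [-3.2  0.4] 1399 res 0.2550885105750897
cyl: x -3.06 tilt 0.07 deg; y 0.37 tilt 0.03; at flange x -3.03 y 0.39 0.1901887156546319
```

apply_moves(linear=[[0.005, 0.005, 0.01], [0.005, 0.005, 0.03], [0.005, 0.005, 0.05], [0.005, 0.005, 0.06], [0.005, 0.005, 0.06]], delta_rot=[[0, 0, 0], [0, 0, 0], [0, 0, 0], [0, 0, 0], [0, 0, 0]])

```text
clock: 10.08
position: [0.616, -0.0388, 0.0959]
tool_rot: [-3.141, 0.524, 2.961]
force: [-0.1, -0.3, -0.6]
grip_width: 0.0264
finger_force: 39.6
```

apply_moves(linear=[[0, 0, 0.01], [0, 0, 0.02], [0, 0, 0.03], [0, 0, 0.04], [0, 0, 0.04]], delta_rot=[[0, 0, 0], [0, 0, 0], [0, 0, 0], [0, 0, 0], [0, 0, 0]])

```text
clock: 10.5
position: [0.618, -0.0392, 0.0924]
tool_rot: [-3.141, 0.524, 2.961]
force: [0.8, -0.3, -1.0]
grip_width: 0.0264
finger_force: 39.6
```

```bash
python3 st.py 28
```

```text
t 10.5 pos [ 0.618  -0.0392  0.0924] rot [-3.141  0.524  2.961] w 0.0264 ff 39.6 q [ 0.2   0.6  -0.4   2.15  1.84  0.36 -0.45]
TCP in pin frame mm [-2.79 -0.34 45.95] F pin [ 0.3 -0.2 -1.3] rot share need [0.0005 0.0001 0.0016]
lin share to 28.0 [-0.028  0.003  0.18 ]
```

apply_moves(linear=[[0, 0, 0.01], [0, 0, 0.02], [0, 0, 0.03], [0, 0, 0.04], [0, 0, 0.04]], delta_rot=[[0, 0, 0], [0, 0, 0], [0, 0, 0], [0, 0, 0], [0, 0, 0]])

```text
clock: 10.92
position: [0.6199, -0.0395, 0.0889]
tool_rot: [-3.141, 0.524, 2.961]
force: [-0.4, -0.3, 0.0]
grip_width: 0.0267
finger_force: 39.6
```

apply_moves(linear=[[0, 0, 0.01], [0, 0, 0.02], [0, 0, 0.03], [0, 0, 0.04], [0, 0, 0.04]], delta_rot=[[0, 0, 0], [0, 0, 0], [0, 0, 0], [0, 0, 0], [0, 0, 0]])

```text
clock: 11.33
position: [0.6219, -0.0399, 0.0855]
tool_rot: [-3.141, 0.524, 2.961]
force: [0.6, -0.0, -0.4]
grip_width: 0.027
finger_force: 39.6
```

```bash
python3 st.py 28
```

```text
t 11.33 pos [ 0.6219 -0.0399  0.0855] rot [-3.141  0.524  2.961] w 0.027 ff 39.6 q [ 0.21  0.62 -0.41  2.14  1.86  0.37 -0.47]
TCP in pin frame mm [-2.78 -0.35 37.95] F pin [ 0.3  0.1 -0.6] rot share need [0.0004 0.0001 0.0016]
lin share to 28.0 [-0.028  0.003  0.1  ]
```

apply_moves(linear=[[0, 0, 0.01], [0, 0, 0.02], [0, 0, 0.03], [0, 0, 0.04], [0, 0, 0.04]], delta_rot=[[0, 0, 0], [0, 0, 0], [0, 0, 0], [0, 0, 0], [0, 0, 0]])

```text
clock: 11.75
position: [0.6238, -0.0403, 0.082]
tool_rot: [-3.141, 0.524, 2.961]
force: [-0.2, 0.0, -0.8]
grip_width: 0.0263
finger_force: 39.6
```

apply_moves(linear=[[0, 0, 0.01], [0, 0, 0.02], [0, 0, 0.03], [0, 0, 0.04], [0, 0, 0.04]], delta_rot=[[0, 0, 0], [0, 0, 0], [0, 0, 0], [0, 0, 0], [0, 0, 0]])

```text
clock: 12.17
position: [0.6258, -0.0407, 0.0785]
tool_rot: [-3.141, 0.524, 2.961]
force: [-0.4, -0.3, -0.3]
grip_width: 0.0264
finger_force: 39.6
```

apply_moves(linear=[[0, 0, 0.005], [0, 0, 0.01], [0, 0, 0.015], [0, 0, 0.02], [0, 0, 0.02]], delta_rot=[[0, 0, 0], [0, 0, 0], [0, 0, 0], [0, 0, 0], [0, 0, 0]])

```text
clock: 12.58
position: [0.6268, -0.0408, 0.0769]
tool_rot: [-3.141, 0.524, 2.961]
force: [0.4, -0.4, -0.5]
grip_width: 0.027
finger_force: 39.6
```

```bash
python3 st.py 28
```

```text
t 12.58 pos [ 0.6268 -0.0408  0.0769] rot [-3.141  0.524  2.961] w 0.027 ff 39.6 q [ 0.21  0.64 -0.41  2.13  1.89  0.38 -0.48]
TCP in pin frame mm [-2.75 -0.32 28.04] F pin [ 0.2 -0.3 -0.6] rot share need [0.0005 0.0001 0.0017]
lin share to 28.0 [-0.028  0.003  0.   ]
```

apply_moves(linear=[[0, 0, 0.005], [0, 0, 0.01], [0, 0, 0.015], [0, 0, 0.02], [0, 0, 0.02]], delta_rot=[[0, 0, 0], [0, 0, 0], [0, 0, 0], [0, 0, 0], [0, 0, 0]])

```text
clock: 13.0
position: [0.6278, -0.041, 0.0752]
tool_rot: [-3.141, 0.524, 2.961]
force: [-0.2, -0.2, -1.2]
grip_width: 0.0265
finger_force: 39.6
```

apply_moves(linear=[[0, 0, 0.005], [0, 0, 0.01], [0, 0, 0.01], [0, 0, 0.01], [0, 0, 0.01]], delta_rot=[[0, 0, 0], [0, 0, 0], [0, 0, 0], [0, 0, 0], [0, 0, 0]])

```text
clock: 13.42
position: [0.6283, -0.041, 0.0744]
tool_rot: [-3.141, 0.524, 2.961]
force: [0.7, 1.0, -0.9]
grip_width: 0.0263
finger_force: 39.6
```

```bash
python3 st.py 14
```

```text
t 13.42 pos [ 0.6283 -0.041   0.0744] rot [-3.141  0.524  2.961] w 0.0263 ff 39.6 q [ 0.22  0.65 -0.42  2.13  1.9   0.39 -0.49]
TCP in pin frame mm [-2.75 -0.29 25.12] F pin [-0.1  1.1 -1.1] rot share need [0.0005 0.0001 0.0017]
lin share to 14.0 [-0.027  0.003  0.111]
```

apply_moves(linear=[[0, 0, 0.005], [0, 0, 0.01], [0, 0, 0.015], [0, 0, 0.02], [0, 0, 0.02]], delta_rot=[[0, 0, 0], [0, 0, 0], [0, 0, 0], [0, 0, 0], [0, 0, 0]])

```text
clock: 13.83
position: [0.6293, -0.0412, 0.0726]
tool_rot: [-3.141, 0.524, 2.961]
force: [0.6, 0.1, -0.2]
grip_width: 0.0261
finger_force: 39.6
```

apply_moves(linear=[[0, 0, 0.01], [0, 0, 0.02], [0, 0, 0.03], [0, 0, 0.04], [0, 0, 0.04]], delta_rot=[[0, 0, 0], [0, 0, 0], [0, 0, 0], [0, 0, 0], [0, 0, 0]])

```text
clock: 14.25
position: [0.6312, -0.0416, 0.069]
tool_rot: [-3.141, 0.524, 2.961]
force: [0.1, 0.3, -0.6]
grip_width: 0.0264
finger_force: 39.6
```

apply_moves(linear=[[0, 0, 0.005], [0, 0, 0.01], [0, 0, 0.015], [0, 0, 0.02], [0, 0, 0.02]], delta_rot=[[0, 0, 0], [0, 0, 0], [0, 0, 0], [0, 0, 0], [0, 0, 0]])

```text
clock: 14.67
position: [0.6322, -0.0418, 0.0674]
tool_rot: [-3.141, 0.524, 2.961]
force: [-0.4, -0.4, -1.2]
grip_width: 0.0267
finger_force: 39.6
```

```bash
python3 st.py 14
```

```text
t 14.67 pos [ 0.6322 -0.0418  0.0674] rot [-3.141  0.524  2.961] w 0.0267 ff 39.6 q [ 0.22  0.67 -0.42  2.12  1.92  0.4  -0.5 ]
TCP in pin frame mm [-2.75 -0.28 17.06] F pin [-0.9 -0.4 -0.9] rot share need [0.0005 0.0001 0.0017]
lin share to 14.0 [-0.027  0.003  0.031]
```

apply_moves(linear=[[0, 0, 0.005], [0, 0, 0.01], [0, 0, 0.015], [0, 0, 0.02], [0, 0, 0.02]], delta_rot=[[0, 0, 0], [0, 0, 0], [0, 0, 0], [0, 0, 0], [0, 0, 0]])

```text
clock: 15.08
position: [0.6332, -0.042, 0.0657]
tool_rot: [-3.141, 0.524, 2.961]
force: [0.3, 0.5, -0.4]
grip_width: 0.0265
finger_force: 39.6
```

apply_moves(linear=[[0, 0, 0.003], [0, 0, 0.006], [0, 0, 0.01], [0, 0, 0.01], [0, 0, 0.01]], delta_rot=[[0, 0, 0], [0, 0, 0], [0, 0, 0], [0, 0, 0], [0, 0, 0]])

```text
clock: 15.5
position: [0.6337, -0.0421, 0.0648]
tool_rot: [-3.141, 0.524, 2.961]
force: [-1.0, -0.1, -0.8]
grip_width: 0.0263
finger_force: 39.6
```

apply_moves(linear=[[0, 0, 0.003], [0, 0, 0.006], [0, 0, 0.01], [0, 0, 0.01], [0, 0, 0.01]], delta_rot=[[0, 0, 0], [0, 0, 0], [0, 0, 0], [0, 0, 0], [0, 0, 0]])

```text
clock: 15.92
position: [0.6339, -0.042, 0.0646]
tool_rot: [-3.14, 0.524, 2.961]
force: [-12.0, 0.6, 16.9]
grip_width: 0.0267
finger_force: 41.8
```

```bash
python3 st.py 13
```

```text
t 15.92 pos [ 0.6339 -0.042   0.0646] rot [-3.14   0.524  2.961] w 0.0267 ff 41.8 q [ 0.22  0.68 -0.42  2.11  1.93  0.4  -0.51]
TCP in pin frame mm [-2.7  -0.23 13.74] F pin [-1.9 -1.6 20.6] rot share need [0.0005 0.0004 0.0018]
lin share to 13.0 [-0.027  0.002  0.007]
```

The first bush is home: a firm stop at seat level with 20 N. I'll retract it and work out the dish layout.

apply_moves(linear=[[0, 0, -0.1], [0, 0, -0.25], [0, 0, -0.5], [0, 0, -0.75], [0, 0, -0.9]], delta_rot=[[0, 0, 0], [0, 0, 0], [0, 0, 0], [0, 0, 0], [0, 0, 0]])

```text
clock: 16.33
position: [0.5892, -0.0335, 0.144]
tool_rot: [-3.142, 0.525, 2.96]
force: [0.9, 0.4, -0.2]
grip_width: 0.0263
finger_force: 39.9
```

Run:
```python
from h import *
import st; st.st()
for n in('scene','side'):
    f=np.load(f'pics/{n}0.npz');P=cloud(n,f['d']);g=f['p'].astype(int);sat=g.max(2)-g.min(2)
    Q=P[(abs(P[...,0]-.5)<.15)&(abs(P[...,1]+.32)<.1)&(P[...,2]>-.004)&(P[...,2]<.06)&(sat<45)]
    r=cv2.minAreaRect(np.float32(Q[:,:2]*1000));print(n,len(Q),r)
    F=Q[Q[:,2]<.010]; print('floor',len(F),F.min(0),F.max(0),F.mean(0))
    for x in np.arange(.37,.64,.03):
        a=Q[abs(Q[:,0]-x)<.01]
        b=F[abs(F[:,0]-x)<.01]
        if len(a)>3:print(round(x,2),'all y',a[:,1].min().round(3),a[:,1].max().round(3),'floor',(b[:,1].min().round(3),b[:,1].max().round(3)) if len(b) else None)
```

```text
t 16.33 pos [ 0.5892 -0.0335  0.144 ] rot [-3.142  0.525  2.96 ] w 0.0263 ff 39.9 q [ 0.13  0.45 -0.33  2.2   1.59  0.3  -0.25]
TCP in pin frame mm [-2.3700e+00 -6.0000e-02  1.0534e+02] F pin [ 0.6  0.6 -0.5] rot share need [0.0009 0.0009 0.0016]
scene 2877 ((498.22625732421875, -316.1124267578125), (266.26544189453125, 151.09616088867188), 4.371834754943848)
floor 1818 [ 0.37254047 -0.39357237 -0.00399941] [ 0.62816921 -0.24691999  0.00996039] [ 0.49028612 -0.32338542  0.00465068]
0.37 all y -0.371 -0.303 floor (np.float64(-0.371), np.float64(-0.308))
0.4 all y -0.394 -0.277 floor (np.float64(-0.39), np.float64(-0.28))
0.43 all y -0.397 -0.254 floor (np.float64(-0.394), np.float64(-0.254))
0.46 all y -0.392 -0.248 floor (np.float64(-0.378), np.float64(-0.256))
0.49 all y -0.374 -0.242 floor (np.float64(-0.362), np.float64(-0.256))
0.52 all y -0.375 -0.241 floor (np.float64(-0.369), np.float64(-0.247))
0.55 all y -0.387 -0.243 floor (np.float64(-0.383), np.float64(-0.252))
0.58 all y -0.386 -0.256 floor (np.float64(-0.383), np.float64(-0.262))
0.61 all y -0.377 -0.271 floor (np.float
[... 244 characters left out ...]
402725   0.00995246] [ 0.49679395 -0.33029888  0.00441127]
0.37 all y -0.369 -0.303 floor (np.float64(-0.329), np.float64(-0.303))
0.4 all y -0.4 -0.272 floor (np.float64(-0.388), np.float64(-0.272))
0.43 all y -0.404 -0.254 floor (np.float64(-0.399), np.float64(-0.257))
0.46 all y -0.394 -0.243 floor (np.float64(-0.387), np.float64(-0.243))
0.49 all y -0.374 -0.237 floor (np.float64(-0.372), np.float64(-0.24))
0.52 all y -0.377 -0.24 floor (np.float64(-0.377), np.float64(-0.243))
0.55 all y -0.39 -0.243 floor (np.float64(-0.383), np.float64(-0.248))
0.58 all y -0.389 -0.256 floor (np.float64(-0.385), np.float64(-0.257))
0.61 all y -0.382 -0.275 floor (np.float64(-0.375), np.float64(-0.278))
```

apply_moves(linear=[[0, -0.2, 0], [0, -0.4, 0], [0, -0.6, 0], [0, -0.8, 0], [0, -1, 0]], delta_rot=[[0, 0.05, 0], [0, 0.1, 0], [0, 0.15, 0], [0, 0.2, 0], [0, 0.25, 0]])

```text
clock: 16.75
position: [0.5806, -0.108, 0.1413]
tool_rot: [-3.092, 0.343, 2.957]
force: [0.3, -0.1, -0.5]
grip_width: 0.0262
finger_force: 39.8
```

```bash
cat > go.py <<'E'
from h import *
import sys
# needed tool shift/turn (shares) to world x y z, upright at yaw (deg)
a=[float(v) for v in sys.argv[1:]];s=monitor.observe();Rm=R.from_euler('xyz',s['tool_rot']).as_matrix()
Rw=R.from_euler('xyz',[np.pi,0,np.radians(a[3] if len(a)>3 else 169.4)]).as_matrix()
print('t',round(s['clock'],2),s['position'].round(4),s['tool_rot'].round(3),'F',s['force'].round(1),'q',s['qpos'].round(2))
print('lin',(Rm.T@(np.array(a[:3])-s['position'])*10).round(3),'rot',(R.from_matrix(Rm.T@Rw).as_rotvec()/np.radians(120)).round(4))
E
python3 go.py .565 -.320 .075
```

```text
t 16.75 [ 0.5806 -0.108   0.1413] [-3.092  0.343  2.957] F [ 0.3 -0.1 -0.5] q [ 0.4   0.5  -0.48  2.05  0.86  0.44  0.63]
lin [-1.000e-03 -2.075e+00  8.090e-01] rot [-0.0237  0.1636 -0.0041]
```

apply_moves(linear=[[0, -0.2, 0], [0, -0.4, 0], [0, -0.6, 0.1], [0, -0.8, 0.1], [0, -1, 0.1]], delta_rot=[[-0.005, 0.035, 0], [-0.01, 0.07, 0], [-0.015, 0.11, 0], [-0.02, 0.14, 0], [-0.024, 0.164, -0.004]])

```text
clock: 17.17
position: [0.5635, -0.2093, 0.1363]
tool_rot: [3.139, -0.002, 2.953]
force: [-0.4, 0.8, -0.2]
grip_width: 0.0266
finger_force: 39.8
```

```bash
python3 go.py .565 -.320 .075
```

```text
t 17.17 [ 0.5635 -0.2093  0.1363] [ 3.139e+00 -2.000e-03  2.953e+00] F [-0.4  0.8 -0.2] q [ 0.71  0.68 -0.67  1.72  0.51  0.93  1.21]
lin [-0.224 -1.086  0.61 ] rot [ 0.0011 -0.0011 -0.0019]
```

apply_moves(linear=[[-0.05, -0.25, 0.05], [-0.1, -0.5, 0.1], [-0.15, -0.75, 0.2], [-0.2, -1, 0.3], [-0.22, -1, 0.4]], delta_rot=[[0, 0, 0], [0, 0, 0], [0, 0, 0], [0, 0, 0], [0, 0, 0]])

```text
clock: 17.58
position: [0.5653, -0.3162, 0.0955]
tool_rot: [-3.139, 0.001, 2.948]
force: [0.1, -0.2, -0.8]
grip_width: 0.0264
finger_force: 39.8
```

apply_moves(linear=[[0, -0.08, 0.2], [0, -0.08, 0.4], [0, -0.08, 0.6], [0, -0.08, 0.7], [0, -0.08, 0.7]], delta_rot=[[0, 0, 0], [0, 0, 0], [0, 0, 0], [0, 0, 0], [0, 0, 0]])

```text
clock: 18.0
position: [0.5642, -0.3175, 0.0243]
tool_rot: [3.141, -0.002, 2.954]
force: [-0.5, -0.1, -0.5]
grip_width: 0.0266
finger_force: 39.8
```

```bash
python3 go.py .565 -.320 .017
```

```text
t 18.0 [ 0.5642 -0.3175  0.0243] [ 3.141e+00 -2.000e-03  2.954e+00] F [-0.5 -0.1 -0.5] q [ 0.79  0.88 -0.58  1.64  0.62  0.81  1.32]
lin [-0.012 -0.023  0.073] rot [ 0.0003 -0.0009 -0.0013]
```

apply_moves(linear=[[0, 0, 0.02], [0, 0, 0.04], [0, 0, 0.06], [0, 0, 0.07], [0, 0, 0.075]], delta_rot=[[0, 0, 0], [0, 0, 0], [0, 0, 0], [0, 0, 0], [0, 0, 0]])

```text
clock: 18.42
position: [0.5655, -0.3184, 0.0191]
tool_rot: [-3.141, 0.002, 2.953]
force: [0.2, -0.1, -0.6]
grip_width: 0.0266
finger_force: 39.8
```

apply_moves(linear=[[0, 0, 0], [0, 0, 0], [0, 0, 0], [0, 0, 0], [0, 0, 0]], delta_rot=[[0, 0, 0], [0, 0, 0], [0, 0, 0], [0, 0, 0], [0, 0, 0]], gripper=0.1)

```text
clock: 18.83
position: [0.5653, -0.3183, 0.0188]
tool_rot: [-3.141, 0.001, 2.953]
force: [-0.5, -1.0, 0.3]
grip_width: 0.0468
finger_force: 0.0
```

apply_moves(linear=[[0, 0, -0.1], [0, 0, -0.3], [0, 0, -0.6], [0, 0, -0.8], [0, 0, -1]], delta_rot=[[0, 0, 0], [0, 0, 0], [0, 0, 0], [0, 0, 0], [0, 0, 0]])

```text
clock: 19.25
position: [0.5654, -0.3182, 0.1209]
tool_rot: [-3.141, 0.002, 2.954]
force: [-0.8, -0.7, -0.4]
grip_width: 0.0471
finger_force: 0.0
```

```bash
python3 - <<'E'
from h import *
p,d,k=grab('wrist','w5');P=cloud('wrist',d,**k)
Q=P[(abs(P[...,0]-.565)<.05)&(abs(P[...,1]+.32)<.04)&(P[...,2]>.035)&(P[...,2]<.06)]
print(len(Q),np.median(Q,axis=0).round(3),Q[:,2].max())
E
python3 go.py .5218 .1667 .12
```

```text
755 [ 0.568 -0.319  0.046] 0.04857278521161326
t 19.3 [ 0.5669 -0.3187  0.1246] [-3.14   0.006  2.953] F [ 2.2 -1.5  4.3] q [ 0.83  0.76 -0.65  1.6   0.53  0.96  1.39]
lin [1.351 4.684 0.03 ] rot [-0.0008  0.0028 -0.0015]
```

apply_moves(linear=[[0.08, 0.3, 0], [0.16, 0.6, -0.1], [0.25, 0.8, -0.2], [0.33, 1, -0.3], [0.36, 1, -0.3]], delta_rot=[[0, 0, 0], [0, 0, 0], [0, 0, 0], [0, 0, 0], [0, 0, 0]], gripper=1)

```text
clock: 19.72
position: [0.5495, -0.2089, 0.1513]
tool_rot: [3.141, 0.004, 2.958]
force: [1.1, 0.3, 0.5]
grip_width: 0.0853
finger_force: 0.0
```

apply_moves(linear=[[0.08, 0.25, 0], [0.16, 0.5, 0], [0.25, 0.75, 0], [0.33, 1, 0], [0.36, 1, 0]], delta_rot=[[0, 0, 0], [0, 0, 0], [0, 0, 0], [0, 0, 0], [0, 0, 0]])

```text
clock: 20.13
position: [0.532, -0.1034, 0.1494]
tool_rot: [3.14, 0.002, 2.959]
force: [0.2, 0.1, 1.0]
grip_width: 0.0848
finger_force: 0.0
```

apply_moves(linear=[[0.08, 0.25, 0], [0.16, 0.5, 0], [0.25, 0.75, 0], [0.33, 1, 0], [0.36, 1, 0]], delta_rot=[[0, 0, 0], [0, 0, 0], [0, 0, 0], [0, 0, 0], [0, 0, 0]])

```text
clock: 20.55
position: [0.5151, 0.0014, 0.1493]
tool_rot: [3.14, 0.002, 2.959]
force: [-0.0, 1.6, 0.5]
grip_width: 0.0856
finger_force: 0.0
```

apply_moves(linear=[[0.08, 0.25, 0], [0.16, 0.5, 0], [0.25, 0.75, 0], [0.33, 1, 0], [0.36, 1, 0]], delta_rot=[[0, 0, 0], [0, 0, 0], [0, 0, 0], [0, 0, 0], [0, 0, 0]])

```text
clock: 20.97
position: [0.4983, 0.1063, 0.1492]
tool_rot: [3.139, 0.002, 2.958]
force: [-0.6, 0.5, -0.8]
grip_width: 0.0853
finger_force: 0.0
```

apply_moves(linear=[[0.08, 0.25, 0], [0.16, 0.5, 0], [0.25, 0.75, 0], [0.33, 1, 0], [0.36, 1, 0]], delta_rot=[[0, 0, 0], [0, 0, 0], [0, 0, 0], [0, 0, 0], [0, 0, 0]])

```text
clock: 21.38
position: [0.4814, 0.2113, 0.1491]
tool_rot: [3.139, 0.001, 2.958]
force: [-1.1, 0.1, 0.1]
grip_width: 0.0854
finger_force: 0.0
```

apply_moves(linear=[[0.08, 0.25, 0], [0.16, 0.45, 0], [0.25, 0.58, 0.1], [0.25, 0.58, 0.1], [0.25, 0.58, 0.1]], delta_rot=[[0, 0, 0], [0, 0, 0], [0, 0, 0], [0, 0, 0], [0, 0, 0]])

```text
clock: 21.8
position: [0.4679, 0.2683, 0.1382]
tool_rot: [-3.141, 0.0, 2.955]
force: [-0.2, 0.1, 0.6]
grip_width: 0.0856
finger_force: 0.0
```

```bash
python3 bush.py | head -8; python3 go.py .4645 .2698 .012
```

```text
[207.   3.] c [309.6 243.6] r 34.8 z 0.0449 n 558
[281. 201.] c [462.4 270. ] r 13.9 z 0.0434 n 518
[394. 244.] c [519.2 359.3] r 15.2 z 0.0433 n 526
[0.4684348  0.26755437 0.13840455] [-3.14077980e+00  9.84655104e-04  2.95361235e+00] [-0.11  0.6  -0.71  1.88  0.52  0.85  0.29]
t 21.85 [0.4684 0.2676 0.1384] [-3.141e+00  1.000e-03  2.954e+00] F [ 0.1 -0.9  0.2] q [-0.11  0.6  -0.71  1.88  0.52  0.85  0.29]
lin [0.044 0.016 1.264] rot [-0.0004  0.0005 -0.0014]
```

apply_moves(linear=[[0.02, 0.01, 0.2], [0.044, 0.018, 0.4], [0.044, 0.018, 0.6], [0.044, 0.018, 0.8], [0.044, 0.018, 0.9]], delta_rot=[[0, 0, 0], [0, 0, 0], [0, 0, 0], [0, 0, 0], [0, 0, 0]])

```text
clock: 22.27
position: [0.4644, 0.2691, 0.0467]
tool_rot: [-3.14, 0.0, 2.952]
force: [-0.7, -0.0, 0.1]
grip_width: 0.0855
finger_force: 0.0
```

apply_moves(linear=[[0, 0, 0.1], [0, 0, 0.2], [0, 0, 0.3], [0, 0, 0.36], [0, 0, 0.36]], delta_rot=[[0, 0, 0], [0, 0, 0], [0, 0, 0], [0, 0, 0], [0, 0, 0]])

```text
clock: 22.68
position: [0.464, 0.2705, 0.0114]
tool_rot: [-3.14, 0.0, 2.954]
force: [-0.8, 1.3, -0.3]
grip_width: 0.0855
finger_force: 0.0
```

apply_moves(linear=[[0, 0, 0], [0, 0, 0], [0, 0, 0], [0, 0, 0], [0, 0, 0]], delta_rot=[[0, 0, 0], [0, 0, 0], [0, 0, 0], [0, 0, 0], [0, 0, 0]], gripper=-1)

```text
clock: 23.1
position: [0.4645, 0.2708, 0.0127]
tool_rot: [-3.142, 0.001, 2.953]
force: [-2.7, 0.5, 28.4]
grip_width: 0.0262
finger_force: 41.5
```

apply_moves(linear=[[0, 0, 0], [0, 0, 0], [0, 0, -0.1], [0, 0, -0.3], [0, 0, -0.6]], delta_rot=[[0, 0, 0], [0, 0, 0], [0, 0, 0], [0, 0, 0], [0, 0, 0]])

```text
clock: 23.52
position: [0.4631, 0.2703, 0.0721]
tool_rot: [-3.139, -0.002, 2.954]
force: [0.6, -0.0, 0.2]
grip_width: 0.026
finger_force: 39.5
```

```bash
python3 go.py .603 -.036 .123
python3 - <<'E'
from kin import *
import st
# simulate: IK at pre-insertion with our posture
s=monitor.observe();q,e=ik(st.SEAT+st.G[:,2]*.078,st.Rt,np.array([.16,.52,-.36,2.17,1.7,.32,-.35]),1e-4);print(q.round(2),e)
E
```

```text
t 23.52 [0.4631 0.2703 0.0721] [-3.139e+00 -2.000e-03  2.954e+00] F [ 0.6 -0.   0.2] q [-0.18  0.69 -0.65  1.93  0.61  0.73  0.2 ]
lin [-1.945 -2.749 -0.506] rot [-0.001  -0.0008 -0.0012]
[ 0.2   0.53 -0.38  2.19  1.78  0.33 -0.4 ] 8.565879675147516e-09
```

apply_moves(linear=[[-0.1, -0.2, -0.2], [-0.3, -0.4, -0.4], [-0.5, -0.6, -0.5], [-0.6, -0.8, -0.55], [-0.7, -1, -0.55]], delta_rot=[[0, 0, 0], [0, 0, 0], [0, 0, 0], [0, 0, 0], [0, 0, 0]])

```text
clock: 23.93
position: [0.5153, 0.1584, 0.1294]
tool_rot: [3.141, 0.003, 2.953]
force: [0.5, 0.7, -0.1]
grip_width: 0.0258
finger_force: 39.5
```

apply_moves(linear=[[-0.15, -0.2, 0], [-0.3, -0.4, 0], [-0.45, -0.6, 0], [-0.6, -0.8, 0], [-0.7, -1, 0]], delta_rot=[[0, 0, 0], [0, 0, 0], [0, 0, 0], [0, 0, 0], [0, 0, 0]])

```text
clock: 24.35
position: [0.5651, 0.0468, 0.1283]
tool_rot: [-3.142, 0.001, 2.953]
force: [-0.3, 1.1, -0.1]
grip_width: 0.0263
finger_force: 39.5
```

apply_moves(linear=[[-0.1, -0.15, 0], [-0.2, -0.3, 0], [-0.3, -0.45, 0], [-0.4, -0.6, 0], [-0.54, -0.75, 0]], delta_rot=[[0, -0.04, 0], [0, -0.08, 0], [0, -0.12, 0], [0, -0.16, 0], [0, -0.2, 0]])

```text
clock: 24.77
position: [0.6021, -0.0354, 0.1286]
tool_rot: [3.141, 0.417, 2.952]
force: [3.1, -1.2, -0.7]
grip_width: 0.0262
finger_force: 39.5
```

```bash
python3 st.py 78
```

```text
t 24.77 pos [ 0.6021 -0.0354  0.1286] rot [3.141 0.417 2.952] w 0.0262 ff 39.5 q [ 0.17  0.51 -0.36  2.09  1.08  0.33  0.28]
TCP in pin frame mm [ 1.2   0.43 85.44] F pin [ 2.5 -0.6 -2.2] rot share need [-0.0006 -0.051  -0.0018]
lin share to 78.0 [ 0.004 -0.004  0.075]
```

apply_moves(linear=[[0, 0, 0], [0, 0, 0.05], [0, 0, 0.1], [0, 0, 0.15], [0, 0, 0.15]], delta_rot=[[0, -0.02, -0.002], [0, -0.04, -0.002], [0, -0.051, -0.002], [0, -0.051, -0.002], [0, -0.051, -0.002]])

```text
clock: 25.18
position: [0.6088, -0.035, 0.1136]
tool_rot: [-3.138, 0.523, 2.96]
force: [-0.9, -0.2, -1.1]
grip_width: 0.0261
finger_force: 39.5
```

```bash
python3 look.py w6; python3 held.py w6|head -2
```

```text
t 25.18 pos [ 0.6088 -0.035   0.1136] rot [-3.138  0.523  2.96 ] w 0.0261 ff 39.5 q [ 0.06  0.53 -0.24  2.17  1.78  0.27 -0.44]
TCP in pin frame mm [-0.66  2.09 69.24] F pin [-1.2 -0.4 -0.5] rot share need [-0.0009 -0.0005  0.0014]
lin share to 78 [-0.006 -0.021 -0.088]
pin axis off mm (x,y) [ 0.16 -0.13] 136 res 0.16 tip None
bush centre in tool mm [1.13 0.51] 1312 res 0.21677657352674445
cyl: x 1.21 tilt 0.10 deg; y 0.40 tilt -0.43; at flange x 1.25 y 0.21 0.18538500552600473
top z pct [-36.80155986 -35.58327965]
```

apply_moves(linear=[[-0.01, -0.01, 0.03], [-0.021, -0.024, 0.06], [-0.021, -0.024, 0.1], [-0.021, -0.024, 0.14], [-0.021, -0.024, 0.14]], delta_rot=[[0, 0, 0], [0, 0, 0], [0, 0, 0], [0, 0, 0], [0, 0, 0]])

```text
clock: 25.65
position: [0.6171, -0.04, 0.102]
tool_rot: [-3.138, 0.52, 2.958]
force: [-0.7, 0.6, -1.0]
grip_width: 0.0263
finger_force: 39.5
```

```bash
python3 st.py
```

```text
t 25.65 pos [ 0.6171 -0.04    0.102 ] rot [-3.138  0.52   2.958] w 0.0263 ff 39.5 q [ 0.09  0.56 -0.25  2.15  1.82  0.28 -0.46]
TCP in pin frame mm [ 1.4  -1.32 54.63] F pin [-1.2  0.5 -0.4] rot share need [-0.0015 -0.0016  0.0004]
```

apply_moves(linear=[[0, 0.01, 0.01], [0, 0.01, 0.03], [0, 0.01, 0.05], [0, 0.01, 0.06], [0, 0.01, 0.06]], delta_rot=[[-0.001, -0.001, 0], [-0.0015, -0.0016, 0], [-0.0015, -0.0016, 0], [-0.0015, -0.0016, 0], [-0.0015, -0.0016, 0]])

```text
clock: 26.07
position: [0.62, -0.0393, 0.0972]
tool_rot: [-3.141, 0.524, 2.958]
force: [-0.6, -0.0, -0.6]
grip_width: 0.0259
finger_force: 39.5
```

```bash
python3 st.py
```

```text
t 26.07 pos [ 0.62   -0.0393  0.0972] rot [-3.141  0.524  2.958] w 0.0259 ff 39.5 q [ 0.1   0.58 -0.27  2.15  1.85  0.3  -0.49]
TCP in pin frame mm [ 1.37 -0.14 49.08] F pin [-0.8 -0.1 -0.2] rot share need [0.0002 0.0002 0.0006]
```

apply_moves(linear=[[0, -0.001, 0.01], [0, -0.001, 0.02], [0, -0.001, 0.03], [0, -0.001, 0.04], [0, -0.001, 0.05]], delta_rot=[[0, 0, 0], [0, 0, 0], [0, 0, 0], [0, 0, 0], [0, 0, 0]])

```text
clock: 26.48
position: [0.6225, -0.0399, 0.093]
tool_rot: [-3.141, 0.524, 2.958]
force: [-0.3, 0.3, -1.2]
grip_width: 0.0263
finger_force: 39.5
```

apply_moves(linear=[[0, 0, 0.01], [0, 0, 0.02], [0, 0, 0.03], [0, 0, 0.03], [0, 0, 0.03]], delta_rot=[[0, 0, 0], [0, 0, 0], [0, 0, 0], [0, 0, 0], [0, 0, 0]])

```text
clock: 26.9
position: [0.6239, -0.0401, 0.0904]
tool_rot: [-3.141, 0.524, 2.958]
force: [-0.1, 0.7, -1.0]
grip_width: 0.0262
finger_force: 39.5
```

```bash
python3 st.py
```

```text
t 26.9 pos [ 0.6239 -0.0401  0.0904] rot [-3.141  0.524  2.958] w 0.0262 ff 39.5 q [ 0.11  0.6  -0.29  2.14  1.88  0.31 -0.51]
TCP in pin frame mm [ 1.45 -0.18 41.25] F pin [-0.7  0.7 -0.7] rot share need [0.0002 0.0003 0.0007]
```

apply_moves(linear=[[0, 0, 0.01], [0, 0, 0.02], [0, 0, 0.03], [0, 0, 0.04], [0, 0, 0.05]], delta_rot=[[0, 0, 0], [0, 0, 0], [0, 0, 0], [0, 0, 0], [0, 0, 0]])

```text
clock: 27.32
position: [0.6265, -0.0406, 0.0861]
tool_rot: [-3.141, 0.524, 2.958]
force: [-0.8, 0.4, -1.1]
grip_width: 0.0259
finger_force: 39.5
```

apply_moves(linear=[[0, 0, 0.01], [0, 0, 0.02], [0, 0, 0.03], [0, 0, 0.04], [0, 0, 0.04]], delta_rot=[[0, 0, 0], [0, 0, 0], [0, 0, 0], [0, 0, 0], [0, 0, 0]])

```text
clock: 27.73
position: [0.6284, -0.041, 0.0826]
tool_rot: [-3.141, 0.524, 2.958]
force: [-0.6, 0.1, -1.4]
grip_width: 0.0258
finger_force: 39.5
```

apply_moves(linear=[[0, 0, 0.005], [0, 0, 0.01], [0, 0, 0.015], [0, 0, 0.015], [0, 0, 0.015]], delta_rot=[[0, 0, 0], [0, 0, 0], [0, 0, 0], [0, 0, 0], [0, 0, 0]])

```text
clock: 28.15
position: [0.6291, -0.041, 0.0814]
tool_rot: [-3.141, 0.524, 2.958]
force: [-0.6, 0.3, -0.5]
grip_width: 0.0261
finger_force: 39.5
```

```bash
python3 st.py
```

```text
t 28.15 pos [ 0.6291 -0.041   0.0814] rot [-3.141  0.524  2.958] w 0.0261 ff 39.5 q [ 0.13  0.62 -0.3   2.13  1.91  0.32 -0.53]
TCP in pin frame mm [ 1.51 -0.14 30.79] F pin [-0.9  0.2 -0.1] rot share need [0.0002 0.0003 0.0007]
```

apply_moves(linear=[[0, 0, 0.003], [0, 0, 0.006], [0, 0, 0.01], [0, 0, 0.01], [0, 0, 0.01]], delta_rot=[[0, 0, 0], [0, 0, 0], [0, 0, 0], [0, 0, 0], [0, 0, 0]])

```text
clock: 28.57
position: [0.6296, -0.0412, 0.0805]
tool_rot: [-3.141, 0.524, 2.958]
force: [0.5, 0.9, -0.4]
grip_width: 0.0262
finger_force: 39.5
```

apply_moves(linear=[[0, 0, 0.003], [0, 0, 0.006], [0, 0, 0.01], [0, 0, 0.01], [0, 0, 0.01]], delta_rot=[[0, 0, 0], [0, 0, 0], [0, 0, 0], [0, 0, 0], [0, 0, 0]])

```text
clock: 28.98
position: [0.6301, -0.0413, 0.0797]
tool_rot: [-3.141, 0.524, 2.958]
force: [-0.1, -0.2, -0.6]
grip_width: 0.0261
finger_force: 39.5
```

apply_moves(linear=[[0, 0, 0.003], [0, 0, 0.006], [0, 0, 0.01], [0, 0, 0.01], [0, 0, 0.01]], delta_rot=[[0, 0, 0], [0, 0, 0], [0, 0, 0], [0, 0, 0], [0, 0, 0]])

```text
clock: 29.4
position: [0.6306, -0.0413, 0.0788]
tool_rot: [-3.141, 0.524, 2.958]
force: [0.7, 0.2, -0.4]
grip_width: 0.026
finger_force: 39.5
```

apply_moves(linear=[[0, 0, 0.003], [0, 0, 0.006], [0, 0, 0.008], [0, 0, 0.008], [0, 0, 0.008]], delta_rot=[[0, 0, 0], [0, 0, 0], [0, 0, 0], [0, 0, 0], [0, 0, 0]])

```text
clock: 29.82
position: [0.631, -0.0414, 0.0781]
tool_rot: [-3.141, 0.524, 2.958]
force: [-0.7, 0.0, -0.9]
grip_width: 0.026
finger_force: 39.5
```

apply_moves(linear=[[0, 0, 0.003], [0, 0, 0.006], [0, 0, 0.01], [0, 0, 0.01], [0, 0, 0.01]], delta_rot=[[0, 0, 0], [0, 0, 0], [0, 0, 0], [0, 0, 0], [0, 0, 0]])

```text
clock: 30.23
position: [0.6315, -0.0415, 0.0772]
tool_rot: [-3.141, 0.524, 2.958]
force: [0.1, -1.3, -1.0]
grip_width: 0.0261
finger_force: 39.5
```

apply_moves(linear=[[0, 0, 0.003], [0, 0, 0.006], [0, 0, 0.01], [0, 0, 0.01], [0, 0, 0.01]], delta_rot=[[0, 0, 0], [0, 0, 0], [0, 0, 0], [0, 0, 0], [0, 0, 0]])

```text
clock: 30.65
position: [0.632, -0.0416, 0.0764]
tool_rot: [-3.141, 0.524, 2.958]
force: [0.9, -0.6, -1.6]
grip_width: 0.0262
finger_force: 39.5
```

```bash
python3 st.py
```

```text
t 30.65 pos [ 0.632  -0.0416  0.0764] rot [-3.141  0.524  2.958] w 0.0262 ff 39.5 q [ 0.13  0.63 -0.31  2.12  1.93  0.33 -0.54]
TCP in pin frame mm [ 1.53 -0.16 24.99] F pin [ 0.1 -0.4 -1.9] rot share need [0.0002 0.0003 0.0007]
```

apply_moves(linear=[[0, 0, 0.01], [0, 0, 0.02], [0, 0, 0.03], [0, 0, 0.04], [0, 0, 0.04]], delta_rot=[[0, 0, 0], [0, 0, 0], [0, 0, 0], [0, 0, 0], [0, 0, 0]])

```text
clock: 31.07
position: [0.634, -0.042, 0.0727]
tool_rot: [-3.141, 0.524, 2.958]
force: [-0.1, -0.3, -0.3]
grip_width: 0.026
finger_force: 39.5
```

apply_moves(linear=[[0, 0, 0.01], [0, 0, 0.02], [0, 0, 0.03], [0, 0, 0.04], [0, 0, 0.04]], delta_rot=[[0, 0, 0], [0, 0, 0], [0, 0, 0], [0, 0, 0], [0, 0, 0]])

```text
clock: 31.48
position: [0.6359, -0.0424, 0.0693]
tool_rot: [-3.141, 0.524, 2.958]
force: [0.1, -0.7, -0.8]
grip_width: 0.0264
finger_force: 39.5
```

apply_moves(linear=[[0, 0, 0.005], [0, 0, 0.01], [0, 0, 0.015], [0, 0, 0.02], [0, 0, 0.02]], delta_rot=[[0, 0, 0], [0, 0, 0], [0, 0, 0], [0, 0, 0], [0, 0, 0]])

```text
clock: 31.9
position: [0.6369, -0.0425, 0.0677]
tool_rot: [-3.141, 0.524, 2.958]
force: [0.3, -0.5, -1.1]
grip_width: 0.0264
finger_force: 39.5
```

```bash
python3 st.py
```

```text
t 31.9 pos [ 0.6369 -0.0425  0.0677] rot [-3.141  0.524  2.958] w 0.0264 ff 39.5 q [ 0.15  0.66 -0.32  2.11  1.95  0.34 -0.56]
TCP in pin frame mm [ 1.52 -0.14 14.93] F pin [-0.2 -0.4 -1.2] rot share need [0.0002 0.0003 0.0007]
```

apply_moves(linear=[[0, 0, 0.003], [0, 0, 0.006], [0, 0, 0.01], [0, 0, 0.01], [0, 0, 0.01]], delta_rot=[[0, 0, 0], [0, 0, 0], [0, 0, 0], [0, 0, 0], [0, 0, 0]])

```text
clock: 32.32
position: [0.6374, -0.0426, 0.0669]
tool_rot: [-3.141, 0.524, 2.958]
force: [-0.1, 1.2, -0.8]
grip_width: 0.0266
finger_force: 39.5
```

apply_moves(linear=[[0, 0, 0.003], [0, 0, 0.006], [0, 0, 0.008], [0, 0, 0.008], [0, 0, 0.008]], delta_rot=[[0, 0, 0], [0, 0, 0], [0, 0, 0], [0, 0, 0], [0, 0, 0]])

```text
clock: 32.73
position: [0.6376, -0.0426, 0.0665]
tool_rot: [-3.141, 0.524, 2.958]
force: [-7.7, 1.1, 9.5]
grip_width: 0.0262
finger_force: 41.1
```

```bash
python3 st.py
```

```text
t 32.73 pos [ 0.6376 -0.0426  0.0665] rot [-3.141  0.524  2.958] w 0.0262 ff 41.1 q [ 0.15  0.66 -0.32  2.11  1.96  0.34 -0.56]
TCP in pin frame mm [ 1.54 -0.12 13.53] F pin [-1.9 -0.4 12.1] rot share need [0.0002 0.0004 0.0007]
```

Second bush also home, with a 12 N stop at the seat. I'll retract and take it to the near end of the dish.

apply_moves(linear=[[0, 0, -0.1], [0, 0, -0.25], [0, 0, -0.5], [0, 0, -0.75], [0, 0, -0.95]], delta_rot=[[0, 0, 0], [0, 0, 0], [0, 0, 0], [0, 0, 0], [0, 0, 0]])

```text
clock: 33.15
position: [0.5903, -0.0336, 0.1502]
tool_rot: [3.14, 0.525, 2.957]
force: [0.4, 0.3, 0.3]
grip_width: 0.0263
finger_force: 39.6
```

apply_moves(linear=[[0, -0.2, 0], [0, -0.4, 0], [0, -0.6, 0], [0, -0.8, 0], [0, -0.8, 0]], delta_rot=[[0, 0.05, 0], [0, 0.1, 0], [0, 0.15, 0], [0, 0.2, 0], [0, 0.25, 0]])

```text
clock: 33.57
position: [0.5827, -0.1026, 0.1478]
tool_rot: [-3.091, 0.357, 2.953]
force: [-0.4, -0.4, -1.3]
grip_width: 0.0261
finger_force: 39.5
```

```bash
python3 go.py .435 -.325 .075
```

```text
t 33.57 [ 0.5827 -0.1026  0.1478] [-3.091  0.357  2.953] F [-0.4 -0.4 -1.3] q [ 0.32  0.47 -0.4   2.06  0.81  0.41  0.66]
lin [ 1.223 -2.442  0.445] rot [-0.0242  0.1703 -0.006 ]
```

apply_moves(linear=[[0.05, -0.2, 0], [0.15, -0.4, 0], [0.25, -0.6, 0], [0.35, -0.8, 0], [0.45, -1, 0]], delta_rot=[[-0.005, 0.035, 0], [-0.01, 0.07, 0], [-0.015, 0.11, 0], [-0.02, 0.14, 0], [-0.024, 0.17, -0.006]])

```text
clock: 33.98
position: [0.5206, -0.1939, 0.1369]
tool_rot: [3.141, 0.0, 2.953]
force: [0.8, 0.2, -1.1]
grip_width: 0.0258
finger_force: 39.5
```

```bash
python3 go.py .435 -.325 .075
```

```text
t 33.98 [ 0.5206 -0.1939  0.1369] [3.141 0.    2.953] F [ 0.8  0.2 -1.1] q [ 0.69  0.6  -0.62  1.85  0.45  0.84  1.23]
lin [ 0.596 -1.449  0.617] rot [ 0.0005  0.0002 -0.0015]
```

apply_moves(linear=[[0.1, -0.2, 0], [0.2, -0.4, 0], [0.3, -0.6, 0], [0.4, -0.8, 0], [0.5, -1, 0.1]], delta_rot=[[0, 0, 0], [0, 0, 0], [0, 0, 0], [0, 0, 0], [0, 0, 0]])

```text
clock: 34.4
position: [0.4537, -0.2828, 0.1279]
tool_rot: [-3.14, 0.005, 2.954]
force: [1.2, -0.9, -0.7]
grip_width: 0.0259
finger_force: 39.5
```

apply_moves(linear=[[0.05, -0.2, 0.1], [0.1, -0.35, 0.2], [0.1, -0.45, 0.4], [0.1, -0.45, 0.6], [0.1, -0.45, 0.7]], delta_rot=[[0, 0, 0], [0, 0, 0], [0, 0, 0], [0, 0, 0], [0, 0, 0]])

```text
clock: 34.82
position: [0.4347, -0.3243, 0.0544]
tool_rot: [-3.141, 0.001, 2.954]
force: [0.4, 0.5, -1.4]
grip_width: 0.0262
finger_force: 39.5
```

```bash
python3 go.py .435 -.325 .017
```

```text
t 34.82 [ 0.4347 -0.3243  0.0544] [-3.141e+00  1.000e-03  2.954e+00] F [ 0.4  0.5 -1.4] q [ 0.92  0.7  -0.53  1.93  0.56  0.66  1.42]
lin [-0.004 -0.006  0.374] rot [-0.0001  0.0006 -0.0015]
```

apply_moves(linear=[[0, 0, 0.1], [0, 0, 0.2], [0, 0, 0.3], [0, 0, 0.35], [0, 0, 0.37]], delta_rot=[[0, 0, 0], [0, 0, 0], [0, 0, 0], [0, 0, 0], [0, 0, 0]])

```text
clock: 35.23
position: [0.4357, -0.324, 0.0186]
tool_rot: [-3.141, 0.002, 2.955]
force: [-1.0, 0.2, -0.6]
grip_width: 0.0261
finger_force: 39.5
```

apply_moves(linear=[[0, 0, 0], [0, 0, 0], [0, 0, 0], [0, 0, 0], [0, 0, 0]], delta_rot=[[0, 0, 0], [0, 0, 0], [0, 0, 0], [0, 0, 0], [0, 0, 0]], gripper=0.1)

```text
clock: 35.65
position: [0.4358, -0.3245, 0.0197]
tool_rot: [-3.14, 0.003, 2.954]
force: [0.8, -0.7, 0.2]
grip_width: 0.0468
finger_force: 0.0
```

apply_moves(linear=[[0, 0, -0.1], [0, 0, -0.3], [0, 0, -0.6], [0, 0, -0.8], [0, 0, -1]], delta_rot=[[0, 0, 0], [0, 0, 0], [0, 0, 0], [0, 0, 0], [0, 0, 0]])

```text
clock: 36.07
position: [0.4356, -0.3242, 0.1214]
tool_rot: [-3.14, 0.003, 2.955]
force: [-0.1, -0.9, -0.0]
grip_width: 0.0468
finger_force: 0.0
```

```bash
python3 - <<'E'
from h import *
p,d,k=grab('wrist','w7');P=cloud('wrist',d,**k)
for x,y in((.568,-.319),(.435,-.325)):
    Q=P[(abs(P[...,0]-x)<.03)&(abs(P[...,1]-y)<.03)&(P[...,2]>.03)&(P[...,2]<.06)]
    print(len(Q),np.median(Q,axis=0).round(3) if len(Q) else '')
E
python3 go.py .5213 .359 .13
```

```text
454 [ 0.557 -0.318  0.041]
824 [ 0.434 -0.323  0.046]
t 36.12 [ 0.4369 -0.3249  0.1246] [-3.138  0.007  2.954] F [ 4.  -2.6  4.7] q [ 0.97  0.6  -0.61  1.89  0.47  0.79  1.49]
lin [ 0.443  6.876 -0.078] rot [-0.0015  0.0032 -0.001 ]
```

View pics/w7.png

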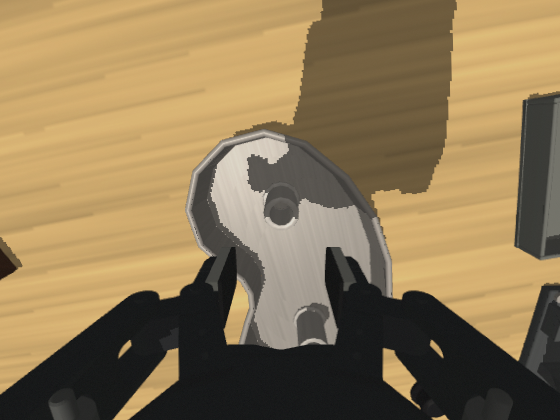

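The wrist view shows both bushes standing in the dish, at (281,210) and (313,330). Next is the third bush.

apply_moves(linear=[[0.01, 0.25, -0.1], [0.03, 0.5, -0.2], [0.05, 0.75, -0.25], [0.06, 1, -0.25], [0.06, 1, -0.25]], delta_rot=[[0, 0, 0], [0, 0, 0], [0, 0, 0], [0, 0, 0], [0, 0, 0]], gripper=1)

```text
clock: 36.53
position: [0.4492, -0.2204, 0.1455]
tool_rot: [-3.141, 0.004, 2.959]
force: [0.6, 0.3, 0.0]
grip_width: 0.0852
finger_force: 0.0
```

apply_moves(linear=[[0.01, 0.25, 0], [0.03, 0.5, 0], [0.05, 0.75, 0], [0.06, 1, 0], [0.06, 1, 0]], delta_rot=[[0, 0, 0], [0, 0, 0], [0, 0, 0], [0, 0, 0], [0, 0, 0]])

```text
clock: 36.95
position: [0.4617, -0.1212, 0.1449]
tool_rot: [3.141, 0.004, 2.959]
force: [0.8, 1.5, -0.0]
grip_width: 0.0856
finger_force: 0.0
```

apply_moves(linear=[[0.01, 0.25, 0], [0.03, 0.5, 0], [0.05, 0.75, 0], [0.06, 1, 0], [0.06, 1, 0]], delta_rot=[[0, 0, 0], [0, 0, 0], [0, 0, 0], [0, 0, 0], [0, 0, 0]])

```text
clock: 37.37
position: [0.4743, -0.0219, 0.1447]
tool_rot: [3.141, 0.004, 2.959]
force: [0.6, 0.7, 0.2]
grip_width: 0.0853
finger_force: 0.0
```

apply_moves(linear=[[0.01, 0.25, 0], [0.03, 0.5, 0], [0.05, 0.75, 0], [0.06, 1, 0], [0.06, 1, 0]], delta_rot=[[0, 0, 0], [0, 0, 0], [0, 0, 0], [0, 0, 0], [0, 0, 0]])

```text
clock: 37.78
position: [0.4869, 0.0774, 0.1445]
tool_rot: [3.14, 0.004, 2.959]
force: [-1.8, 2.0, -0.5]
grip_width: 0.0855
finger_force: 0.0
```

apply_moves(linear=[[0.01, 0.25, 0], [0.03, 0.5, 0], [0.05, 0.75, 0], [0.06, 1, 0], [0.06, 1, 0]], delta_rot=[[0, 0, 0], [0, 0, 0], [0, 0, 0], [0, 0, 0], [0, 0, 0]])

```text
clock: 38.2
position: [0.4994, 0.1767, 0.1443]
tool_rot: [3.14, 0.003, 2.958]
force: [-1.1, 0.3, -0.8]
grip_width: 0.0854
finger_force: 0.0
```

apply_moves(linear=[[0.01, 0.25, 0], [0.03, 0.5, 0], [0.05, 0.75, 0], [0.06, 1, 0], [0.06, 1, 0]], delta_rot=[[0, 0, 0], [0, 0, 0], [0, 0, 0], [0, 0, 0], [0, 0, 0]])

```text
clock: 38.62
position: [0.5118, 0.2759, 0.1441]
tool_rot: [3.14, 0.002, 2.958]
force: [-1.0, 0.7, 0.9]
grip_width: 0.0854
finger_force: 0.0
```

apply_moves(linear=[[0.01, 0.25, 0], [0.03, 0.5, 0], [0.05, 0.75, 0], [0.06, 0.88, 0.15], [0.06, 0.88, 0.15]], delta_rot=[[0, 0, 0], [0, 0, 0], [0, 0, 0], [0, 0, 0], [0, 0, 0]])

```text
clock: 39.03
position: [0.5216, 0.3609, 0.1267]
tool_rot: [-3.14, 0.001, 2.957]
force: [-0.5, -0.3, 0.3]
grip_width: 0.0854
finger_force: 0.0
```

```bash
sed -i "s/bushes('w2')/bushes('w8')/" bush.py; python3 bush.py | head -8; python3 go.py .5213 .359 .012
```

```text
[280. 210.] c [519.7 361.6] r 14.0 z 0.0434 n 564
[213. 346.] c [643.9 277.1] r 17.8 z 0.0431 n 492
[0.52195629 0.35926536 0.12741781] [-3.13935342e+00  1.10189810e-03  2.95557438e+00] [-0.29  0.73 -0.63  1.64  0.5   0.95  0.28]
t 39.08 [0.522  0.3593 0.1274] [-3.139e+00  1.000e-03  2.956e+00] F [-0.6  0.   0.1] q [-0.29  0.73 -0.63  1.64  0.5   0.95  0.28]
lin [ 7.000e-03 -1.000e-03  1.154e+00] rot [-0.0011  0.0005 -0.0005]
```

apply_moves(linear=[[0.01, 0.009, 0.2], [0.016, 0.009, 0.4], [0.016, 0.009, 0.6], [0.016, 0.009, 0.75], [0.016, 0.009, 0.85]], delta_rot=[[0, 0, 0], [0, 0, 0], [0, 0, 0], [0, 0, 0], [0, 0, 0]])

```text
clock: 39.5
position: [0.5214, 0.3589, 0.0423]
tool_rot: [-3.139, 0.002, 2.953]
force: [0.2, -0.3, -0.5]
grip_width: 0.0854
finger_force: 0.0
```

apply_moves(linear=[[0, 0, 0.1], [0, 0, 0.2], [0, 0, 0.27], [0, 0, 0.3], [0, 0, 0.3]], delta_rot=[[0, 0, 0], [0, 0, 0], [0, 0, 0], [0, 0, 0], [0, 0, 0]])

```text
clock: 39.92
position: [0.521, 0.3606, 0.013]
tool_rot: [-3.14, 0.002, 2.954]
force: [-0.0, 0.2, 0.7]
grip_width: 0.0849
finger_force: 0.0
```

apply_moves(linear=[[0, 0, 0], [0, 0, 0], [0, 0, 0], [0, 0, 0], [0, 0, 0]], delta_rot=[[0, 0, 0], [0, 0, 0], [0, 0, 0], [0, 0, 0], [0, 0, 0]], gripper=-1)

```text
clock: 40.33
position: [0.5213, 0.3607, 0.0138]
tool_rot: [-3.141, 0.003, 2.954]
force: [-1.8, -3.3, 14.7]
grip_width: 0.027
finger_force: 38.5
```

apply_moves(linear=[[0, 0, 0], [0, 0, 0], [0, 0, -0.1], [0, 0, -0.3], [0, 0, -0.6]], delta_rot=[[0, 0, 0], [0, 0, 0], [0, 0, 0], [0, 0, 0], [0, 0, 0]])

```text
clock: 40.75
position: [0.5199, 0.3599, 0.0729]
tool_rot: [-3.138, 0.0, 2.955]
force: [0.7, -0.2, 0.1]
grip_width: 0.0269
finger_force: 39.4
```

```bash
python3 go.py .603 -.036 .128
```

```text
t 40.75 [0.5199 0.3599 0.0729] [-3.138  0.     2.955] F [ 0.7 -0.2  0.1] q [-0.32  0.79 -0.59  1.67  0.56  0.86  0.24]
lin [-1.552 -3.738 -0.538] rot [-0.0016  0.0001 -0.0009]
```

apply_moves(linear=[[-0.05, -0.2, -0.2], [-0.15, -0.4, -0.4], [-0.25, -0.6, -0.5], [-0.33, -0.8, -0.55], [-0.4, -1, -0.58]], delta_rot=[[0, 0, 0], [0, 0, 0], [0, 0, 0], [0, 0, 0], [0, 0, 0]])

```text
clock: 41.17
position: [0.5422, 0.2541, 0.1334]
tool_rot: [-3.141, 0.004, 2.954]
force: [0.8, 0.4, 0.3]
grip_width: 0.0272
finger_force: 39.5
```

apply_moves(linear=[[-0.08, -0.2, 0], [-0.16, -0.4, 0], [-0.24, -0.6, 0], [-0.32, -0.8, 0], [-0.4, -1, 0]], delta_rot=[[0, 0, 0], [0, 0, 0], [0, 0, 0], [0, 0, 0], [0, 0, 0]])

```text
clock: 41.58
position: [0.5623, 0.1483, 0.1327]
tool_rot: [-3.141, 0.003, 2.954]
force: [0.5, 0.1, -0.1]
grip_width: 0.0271
finger_force: 39.5
```

apply_moves(linear=[[-0.08, -0.2, 0], [-0.16, -0.4, 0], [-0.24, -0.6, 0], [-0.32, -0.8, 0], [-0.4, -1, 0]], delta_rot=[[0, 0, 0], [0, 0, 0], [0, 0, 0], [0, 0, 0], [0, 0, 0]])

```text
clock: 42.0
position: [0.583, 0.0427, 0.1329]
tool_rot: [-3.141, 0.003, 2.954]
force: [0.5, 0.0, 0.1]
grip_width: 0.0271
finger_force: 39.5
```

apply_moves(linear=[[-0.08, -0.15, 0], [-0.16, -0.3, 0], [-0.24, -0.45, 0], [-0.32, -0.6, 0], [-0.35, -0.74, 0]], delta_rot=[[0, -0.04, 0], [0, -0.08, 0], [0, -0.12, 0], [0, -0.16, 0], [0, -0.2, 0]])

```text
clock: 42.42
position: [0.604, -0.0359, 0.1333]
tool_rot: [-3.141, 0.419, 2.953]
force: [2.3, -1.2, -0.7]
grip_width: 0.0267
finger_force: 39.5
```

```bash
python3 st.py 72
```

```text
t 42.42 pos [ 0.604  -0.0359  0.1333] rot [-3.141  0.419  2.953] w 0.0267 ff 39.5 q [ 0.13  0.49 -0.3   2.09  1.01  0.31  0.34]
TCP in pin frame mm [ 5.26  0.27 88.56] F pin [ 1.9 -0.8 -1.8] rot share need [-0.0009 -0.0499 -0.0016]
lin share to 72.0 [ 0.035 -0.003  0.17 ]
```

apply_moves(linear=[[0.01, 0, 0], [0.02, 0, 0.05], [0.035, 0, 0.1], [0.035, 0, 0.17], [0.035, 0, 0.17]], delta_rot=[[0, -0.02, -0.002], [0, -0.04, -0.002], [0, -0.05, -0.002], [0, -0.05, -0.002], [0, -0.05, -0.002]])

```text
clock: 42.83
position: [0.608, -0.0346, 0.1158]
tool_rot: [-3.137, 0.523, 2.961]
force: [-0.6, -1.0, -0.1]
grip_width: 0.0268
finger_force: 39.5
```

apply_moves(linear=[[0, 0, 0], [0, 0, 0], [0, 0, 0], [0, 0, 0], [0, 0, 0]], delta_rot=[[0, 0, 0], [0, 0, 0], [0, 0, 0], [0, 0, 0], [0, 0, 0]])

```text
clock: 43.25
position: [0.6078, -0.0356, 0.1157]
tool_rot: [-3.137, 0.521, 2.959]
force: [0.2, 0.1, -1.8]
grip_width: 0.0271
finger_force: 39.5
```

```bash
python3 look.py w9; python3 held.py w9|head -2
```

```text
t 43.25 pos [ 0.6078 -0.0356  0.1157] rot [-3.137  0.521  2.959] w 0.0271 ff 39.5 q [ 0.02  0.52 -0.18  2.17  1.78  0.24 -0.45]
TCP in pin frame mm [-0.38  1.29 71.46] F pin [-0.7  0.2 -1.6] rot share need [-0.0017 -0.0013  0.0012]
lin share to 78 [-0.004 -0.013 -0.065]
pin axis off mm (x,y) [ 0.16 -0.09] 151 res 0.12 tip None
bush centre in tool mm [0.65 0.47] 1574 res 0.4013211617268121
cyl: x 0.97 tilt 0.11 deg; y 0.33 tilt 0.29; at flange x 1.01 y 0.45 0.19061524488249265
top z pct [-36.68894551 -35.38273045]
```

apply_moves(linear=[[-0.008, -0.008, 0.05], [-0.016, -0.015, 0.1], [-0.016, -0.015, 0.15], [-0.016, -0.015, 0.2], [-0.016, -0.015, 0.2]], delta_rot=[[-0.001, -0.001, 0.001], [-0.0017, -0.0013, 0.001], [-0.0017, -0.0013, 0.001], [-0.0017, -0.0013, 0.001], [-0.0017, -0.0013, 0.001]])

```text
clock: 43.72
position: [0.6184, -0.0393, 0.0976]
tool_rot: [-3.141, 0.522, 2.957]
force: [-0.3, -1.0, -1.4]
grip_width: 0.0269
finger_force: 39.5
```

```bash
python3 st.py
```

```text
t 43.72 pos [ 0.6184 -0.0393  0.0976] rot [-3.141  0.522  2.957] w 0.0269 ff 39.5 q [ 0.07  0.57 -0.23  2.15  1.87  0.27 -0.52]
TCP in pin frame mm [ 0.23 -0.41 50.21] F pin [-0.8 -1.1 -1.2] rot share need [-0.     -0.0008  0.0002]
```

apply_moves(linear=[[-0.005, 0.002, 0.01], [-0.01, 0.002, 0.02], [-0.01, 0.002, 0.03], [-0.01, 0.002, 0.04], [-0.01, 0.002, 0.05]], delta_rot=[[0, -0.0008, 0], [0, -0.0008, 0], [0, -0.0008, 0], [0, -0.0008, 0], [0, -0.0008, 0]])

```text
clock: 44.13
position: [0.6218, -0.0395, 0.0948]
tool_rot: [-3.141, 0.525, 2.957]
force: [-0.2, 0.8, -0.1]
grip_width: 0.027
finger_force: 39.5
```

```bash
python3 st.py
```

```text
t 44.13 pos [ 0.6218 -0.0395  0.0948] rot [-3.141  0.525  2.957] w 0.027 ff 39.5 q [ 0.08  0.58 -0.24  2.15  1.89  0.28 -0.54]
TCP in pin frame mm [1.750e+00 4.000e-02 4.615e+01] F pin [-0.4  0.7  0.1] rot share need [0.0001 0.0006 0.0003]
```

apply_moves(linear=[[0.004, -0.002, 0.01], [0.004, -0.002, 0.02], [0.004, -0.002, 0.03], [0.004, -0.002, 0.04], [0.004, -0.002, 0.04]], delta_rot=[[0, 0, 0], [0, 0, 0], [0, 0, 0], [0, 0, 0], [0, 0, 0]])

```text
clock: 44.55
position: [0.6234, -0.0401, 0.091]
tool_rot: [-3.141, 0.525, 2.957]
force: [0.6, 0.3, -0.7]
grip_width: 0.0269
finger_force: 39.5
```

apply_moves(linear=[[0, 0, 0.01], [0, 0, 0.02], [0, 0, 0.03], [0, 0, 0.04], [0, 0, 0.04]], delta_rot=[[0, 0, 0], [0, 0, 0], [0, 0, 0], [0, 0, 0], [0, 0, 0]])

```text
clock: 44.97
position: [0.6253, -0.0404, 0.0875]
tool_rot: [-3.141, 0.525, 2.957]
force: [-0.0, 0.7, -0.1]
grip_width: 0.0264
finger_force: 39.5
```

```bash
python3 st.py
```

```text
t 44.97 pos [ 0.6253 -0.0404  0.0875] rot [-3.141  0.525  2.957] w 0.0264 ff 39.5 q [ 0.09  0.6  -0.25  2.14  1.92  0.29 -0.56]
TCP in pin frame mm [ 1.19 -0.24 37.94] F pin [-0.2  0.7 -0. ] rot share need [0.0001 0.0005 0.0003]
```

apply_moves(linear=[[0, 0, 0.01], [0, 0, 0.02], [0, 0, 0.03], [0, 0, 0.04], [0, 0, 0.04]], delta_rot=[[0, 0, 0], [0, 0, 0], [0, 0, 0], [0, 0, 0], [0, 0, 0]])

```text
clock: 45.38
position: [0.6273, -0.0408, 0.084]
tool_rot: [-3.141, 0.525, 2.957]
force: [-0.4, 0.2, -0.8]
grip_width: 0.0266
finger_force: 39.5
```

apply_moves(linear=[[0, 0, 0.005], [0, 0, 0.01], [0, 0, 0.015], [0, 0, 0.02], [0, 0, 0.02]], delta_rot=[[0, 0, 0], [0, 0, 0], [0, 0, 0], [0, 0, 0], [0, 0, 0]])

```text
clock: 45.8
position: [0.6283, -0.0409, 0.0824]
tool_rot: [-3.141, 0.525, 2.957]
force: [0.3, 0.7, -0.5]
grip_width: 0.027
finger_force: 39.5
```

apply_moves(linear=[[0, 0, 0.003], [0, 0, 0.006], [0, 0, 0.01], [0, 0, 0.01], [0, 0, 0.01]], delta_rot=[[0, 0, 0], [0, 0, 0], [0, 0, 0], [0, 0, 0], [0, 0, 0]])

```text
clock: 46.22
position: [0.6288, -0.041, 0.0816]
tool_rot: [-3.141, 0.525, 2.957]
force: [-0.1, -0.3, -0.9]
grip_width: 0.027
finger_force: 39.5
```

```bash
python3 st.py
```

```text
t 46.22 pos [ 0.6288 -0.041   0.0816] rot [-3.141  0.525  2.957] w 0.027 ff 39.5 q [ 0.1   0.62 -0.26  2.13  1.94  0.3  -0.57]
TCP in pin frame mm [ 1.3  -0.19 31.11] F pin [-0.5 -0.3 -0.8] rot share need [0.0001 0.0005 0.0003]
```

apply_moves(linear=[[0, 0, 0.003], [0, 0, 0.006], [0, 0, 0.01], [0, 0, 0.01], [0, 0, 0.01]], delta_rot=[[0, 0, 0], [0, 0, 0], [0, 0, 0], [0, 0, 0], [0, 0, 0]])

```text
clock: 46.63
position: [0.6292, -0.0412, 0.0807]
tool_rot: [-3.141, 0.525, 2.957]
force: [-0.2, 0.8, 0.6]
grip_width: 0.0267
finger_force: 39.5
```

apply_moves(linear=[[0, 0, 0.003], [0, 0, 0.006], [0, 0, 0.008], [0, 0, 0.008], [0, 0, 0.008]], delta_rot=[[0, 0, 0], [0, 0, 0], [0, 0, 0], [0, 0, 0], [0, 0, 0]])

```text
clock: 47.05
position: [0.6296, -0.0412, 0.0801]
tool_rot: [-3.141, 0.525, 2.957]
force: [-2.8, 0.3, 5.0]
grip_width: 0.0271
finger_force: 40.0
```

apply_moves(linear=[[0, 0, 0.002], [0, 0, 0.004], [0, 0, 0.005], [0, 0, 0.005], [0, 0, 0.005]], delta_rot=[[0, 0, 0], [0, 0, 0], [0, 0, 0], [0, 0, 0], [0, 0, 0]])

```text
clock: 47.47
position: [0.6298, -0.0413, 0.0799]
tool_rot: [-3.141, 0.525, 2.957]
force: [-8.5, 0.4, 10.8]
grip_width: 0.0272
finger_force: 40.7
```

```bash
python3 st.py
```

```text
t 47.47 pos [ 0.6298 -0.0413  0.0799] rot [-3.141  0.525  2.957] w 0.0272 ff 40.7 q [ 0.1   0.62 -0.27  2.13  1.94  0.31 -0.57]
TCP in pin frame mm [ 1.36 -0.22 29.12] F pin [-1.9 -1.1 13.6] rot share need [0.0001 0.0007 0.0003]
```

The third bush stops firmly at the choke depth, about 15 mm above the seat, with 14 N along the pin. It goes to the grey tray.

apply_moves(linear=[[0, 0, -0.1], [0, 0, -0.25], [0, 0, -0.5], [0, 0, -0.7], [0, 0, -0.8]], delta_rot=[[0, 0, 0], [0, 0, 0], [0, 0, 0], [0, 0, 0], [0, 0, 0]])

```text
clock: 47.88
position: [0.5902, -0.0335, 0.1507]
tool_rot: [3.141, 0.526, 2.957]
force: [0.8, 0.5, 0.4]
grip_width: 0.027
finger_force: 39.7
```

apply_moves(linear=[[0.15, 0, 0], [0.3, 0, 0], [0.45, 0, 0], [0.6, 0, 0], [0.6, 0, 0]], delta_rot=[[0, 0.05, 0], [0, 0.1, 0], [0, 0.15, 0], [0, 0.2, 0], [0, 0.25, 0]])

```text
clock: 48.3
position: [0.5388, -0.0249, 0.118]
tool_rot: [-3.125, 0.224, 2.956]
force: [0.6, -1.8, -2.1]
grip_width: 0.027
finger_force: 39.7
```

```bash
python3 go.py .456 -.033 .10
```

```text
t 48.3 [ 0.5388 -0.0249  0.118 ] [-3.125  0.224  2.956] F [ 0.6 -1.8 -2.1] q [ 0.24  0.5  -0.45  2.09  0.69  0.48  0.64]
lin [ 0.819 -0.232  0.002] rot [-0.0079  0.1068 -0.0012]
```

apply_moves(linear=[[0.15, -0.05, 0], [0.3, -0.1, 0], [0.5, -0.15, 0], [0.7, -0.2, 0], [0.82, -0.23, 0]], delta_rot=[[-0.002, 0.025, 0], [-0.004, 0.05, 0], [-0.006, 0.08, 0], [-0.008, 0.107, 0], [-0.008, 0.107, 0]])

```text
clock: 48.72
position: [0.4588, -0.0352, 0.1]
tool_rot: [3.141, 0.003, 2.949]
force: [-1.4, -0.4, -0.9]
grip_width: 0.0268
finger_force: 39.7
```

apply_moves(linear=[[0, 0, 0.1], [0, 0, 0.2], [0, 0, 0.35], [0, 0, 0.5], [0, 0, 0.5]], delta_rot=[[0, 0, 0], [0, 0, 0], [0, 0, 0], [0, 0, 0], [0, 0, 0]])

```text
clock: 49.13
position: [0.4594, -0.0342, 0.0481]
tool_rot: [-3.141, 0.005, 2.951]
force: [-2.1, -0.1, -0.2]
grip_width: 0.0268
finger_force: 39.7
```

```bash
python3 go.py .456 -.033 .020
```

```text
t 49.13 [ 0.4594 -0.0342  0.0481] [-3.141  0.005  2.951] F [-2.1 -0.1 -0.2] q [ 0.33  0.62 -0.5   2.14  0.6   0.52  0.75]
lin [0.037 0.006 0.281] rot [-0.0004  0.0023 -0.0025]
```

apply_moves(linear=[[0, 0, 0.08], [0, 0, 0.16], [0, 0, 0.24], [0, 0, 0.28], [0, 0, 0.29]], delta_rot=[[0, 0.002, 0], [0, 0.002, 0], [0, 0.002, 0], [0, 0.002, 0], [0, 0.002, 0]])

```text
clock: 49.55
position: [0.4599, -0.0346, 0.0209]
tool_rot: [-3.141, 0.002, 2.951]
force: [0.5, -0.0, -0.1]
grip_width: 0.0266
finger_force: 39.7
```

apply_moves(linear=[[0, 0, 0], [0, 0, 0], [0, 0, 0], [0, 0, 0], [0, 0, 0]], delta_rot=[[0, 0, 0], [0, 0, 0], [0, 0, 0], [0, 0, 0], [0, 0, 0]], gripper=0.1)

```text
clock: 49.97
position: [0.4602, -0.0348, 0.0218]
tool_rot: [-3.141, 0.004, 2.95]
force: [-0.3, -1.0, -0.2]
grip_width: 0.0468
finger_force: 0.0
```

apply_moves(linear=[[0, 0, -0.1], [0, 0, -0.3], [0, 0, -0.6], [0, 0, -0.8], [0, 0, -1]], delta_rot=[[0, 0, 0], [0, 0, 0], [0, 0, 0], [0, 0, 0], [0, 0, 0]])

```text
clock: 50.38
position: [0.4597, -0.0345, 0.1236]
tool_rot: [-3.141, 0.004, 2.951]
force: [0.2, -1.4, 0.5]
grip_width: 0.0468
finger_force: 0.0
```

apply_moves(linear=[[0, 0, -0.2], [0, 0, -0.4], [0, 0, -0.6], [0, 0, -0.8], [0, 0, -0.8]], delta_rot=[[0, 0, 0], [0, 0, 0], [0, 0, 0], [0, 0, 0], [0, 0, 0]])

```text
clock: 50.8
position: [0.4607, -0.0343, 0.2054]
tool_rot: [-3.141, 0.008, 2.95]
force: [0.8, 0.3, -0.0]
grip_width: 0.0471
finger_force: 0.0
```

Run:
```python
from h import *
grab('scene','end')
p=cv2.imread('pics/end.png');cv2.imwrite('pics/endc.png',cv2.resize(p[160:310,130:430],(800,400)))
```

```text
(no output)
```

View pics/endc.png

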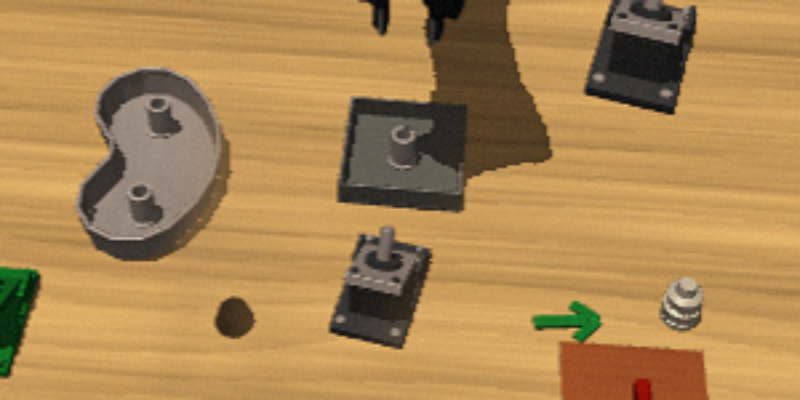

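The final crop shows two bushes standing in the dish, at (158,112) and (140,200), and one in the tray at (404,145). The bystanders have not moved and the gripper is clear.

```bash
python3 -c "
from workcell import workorder
print(workorder.job_done())"
```

```text
the job is handed in; nothing more can be done
None
```

All three bushes are checked, sorted and handed in: two went home on the seat and stand in the kidney dish; the third stopped about 15 mm short and stands in the grey tray. The highest force I read along the pin was about 21 N.

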